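# Replace a broken shelf label holder at the microfilm desk

## Task

The label holder of one bay of the grey film rack has broken: first clear its two broken pieces off the rack and drop them in the waste bin. Then take the new label holder out of the desk organiser, push its tongue down behind the rack's front lip at the pale mark the old one left (centred on the mark, card side to the front like its neighbours) until its foot sits flat on the shelf, and press it down firmly. The foot is self-adhesive, so the job ends with the robot still holding the holder pressed home, not letting go; leave the film boxes and the other things on the desk where they are.

Things in the scene. Friction and masses are not known exactly. Their poses are not given: they have to be found in the camera images.
- rack: Fixed grey steel riser for film boxes, 460 mm long (y), 213 mm deep, deck top 100 mm above the table. Origin: on the table under the middle of the REAR face of the front lip; +x from the lip back into the shelf, y along the lip, z up. Three bays centred at y = -140, 0, 140 mm; the film boxes stand 95 mm or more behind the lip, 65 mm high dividers between them from 105 mm back.
- lip (a point): Middle of the rear top edge of the rack's front lip (rack x = 0, z = 112 mm). The lip is 3 mm thick (rack x -3 to 0) and rises 12 mm above the deck. Behind it an open channel runs the whole length: 7.5 mm wide (x 0 to 7.5 mm), its floor 21 mm below the deck; the deck begins at x = 7.5 mm. All steel, rigid.
- mark: Pale rectangle of old adhesive, 50 mm along the lip by 18 mm, flat on the deck of the bay (left, middle or right) that has lost its label holder. Axes as the rack's. Origin: mid-width of the channel (3.75 mm behind the lip's rear face), at deck height, midway along the mark: where the new holder's origin belongs, axes parallel.
- holder: New label holder, rigid white plastic, about 35 g, loose, upright in the organiser's slot (lift it straight up). Origin: middle of its 4 mm web, level with the foot's underside; z up, y along its width, +x to the back. Foot (adhesive underneath) 50 wide, 4 high, x 0 to 22 mm. Web up to z 16. Card pocket 60 wide, 10 thick (x -5 to 5), z 16 to 62 mm: grip here.
- holder_tip (a point): Middle of the lower end of the new holder's tongue, 14 mm below the holder's origin. The tongue is 50 mm wide and 4 mm thick (holder x -2 to 2), z -14 to 0, its last 5 mm thinned to 2.4 mm.
- holder_front (a point): Point in the middle of the front face of the new holder's card pocket (x = -5, z = 39 mm in the holder's frame).
- organiser: Fixed grey desk organiser 100 x 150 x 36 mm (x, y, z), origin under its centre; the slot for the holder is 9 mm by 61 mm, 22 mm deep, 18 mm to -x of its centre.
- piece_foot: Broken piece of the old holder, white plastic, 14 g, loose on the deck: a foot 21.5 mm (x) by 34 mm (y) and 4 mm thick with a stub 8 mm thick, 34 mm wide and 22 mm high (jagged to about 27) along its -x edge (centre at x = -7 mm). Origin: centre of the foot's underside. It stands on the foot, z up; grip across the 34 mm.
- piece_pocket: Broken piece of the old holder's pocket, white plastic, 12 g, lying flat on the deck: 32 mm (x) by 34 mm (y) by 10 mm high, one corner jagged. Origin: centre of its underside; grip across the 34 mm (y).
- bin: Fixed round black waste bin, open top, 120 mm high, 78 mm outside radius at the rim, 60 mm at the bottom, 3 mm wall. Origin: centre of its underside.
- label_1: Label holder of another bay, same shape as the new one, stuck to the rack (fixed). Origin and axes as holder.
- label_2: As label_1, on the third bay (fixed).
- box_left: Loose cardboard film box 100 x 100 x 40 mm on the rack's left bay (y = +140 mm). Origin: centre of the underside. Leave.
- box_mid: Loose cardboard film box 100 x 100 x 66 mm on the rack's middle bay. Origin: centre of the underside. Leave.
- box_right: Loose cardboard film box 100 x 100 x 40 mm on the rack's right bay (y = -140 mm). Origin: centre of the underside. Leave.
- reel: Loose grey film reel lying flat, 92 mm across, 31 mm high. Origin: centre of the underside. Leave.
- loupe: Loose black magnifier, 42 mm across, 44 mm high, standing. Origin: centre of the underside. Leave.
- notepad: Loose paper pad 75 x 125 x 16 mm. Origin: centre of the underside. Leave.
- stapler: Loose black stapler 140 x 36 x 52 mm. Origin: centre of the underside. Leave.
- cardbox: Loose black box with white lid, 103 x 103 x 81 mm. Origin: centre of the underside. Leave.
Not all that is in view belongs to the job. What is shaped like the piece_pocket but turquoise is not meant.

How it is judged:
By the outcome, as a careful person would: the job done as asked, in the order asked, and still so for the second after the job is handed in, while the arm keeps its last pose, push and grip.
It also fails if it takes over 64 s, if anything falls off the work surface, if the arm or the gripper's body presses on something with over 40 N, if the wrist force passes 120 N, or if a joint passes its speed limit or range.

## Robot

A 6-joint arm with a two-finger parallel gripper is mounted at the origin on the work surface. World frame = base frame: x ahead of the robot, y to its left, z up, the work surface at z = 0. Lengths are in m, angles in rad, forces in N, time in s.
With the tool pointing down it reaches from about 0.375 to 0.975 m from the base axis. Payload 3.8 kg.
Tool frame: the origin (TCP) lies on the mounting face of the last link; the fingertips stand 173 mm ahead of it and the grasp point (between the pads) lies 155 mm ahead of it (bot.hold_point_z is the distance from the TCP to the grasp point, in m); z points along the fingers, y is the line along which they close (so a half turn about z gives the same grasp; the last joint's range is limited). The gripper opens to 85 mm and grips with 20 to 120 N. Pads are 22 mm wide; open, the fingers measure 114 mm over their backs; the gripper's body (76 mm by 85 mm) begins 54 mm behind the grasp point. The pads swing forward as they close: fully open they stand 13 mm farther back than shut.
Start: joints at [-1.273, 0.264, 1.604, -0, 1.274, -0.037], TCP at [0.222, -0.638, 0.405] pointing down, gripper open.
Joint ranges: [-2.63, 2.63], [-0.94, 2.18], [0.31, 2.57], [-1.31, 4.45], [0, 2.66], [-2.55, 2.55]. Speed limits (rad/s): [2.57, 2.57, 3.14, 3.14, 3.14, 3.14].

## Interface

Orientations are given as a rotation vector (axis times angle).
In Python, from workcell import bot, optics gives the robot as it stands.
- The arm moves only by the shell command python3 -m jog 'ROWS' [OPENING] [FORCE]. ROWS is JSON, a list of rows, each an object of numbers: "dx", "dy", "dz": the shift along the tool's x, y, z in mm; "ax", "ay", "az": the turn, a rotation vector about the tool's x, y, z in degrees. A call has 1 to 20 rows; each row shifts and turns the commanded pose from where the row before left it, along the tool's axes as they then stand; what a row does not reach is not made up. A row lasts 1/12 s, in which the tool goes at most 41.7 mm and 7.16 degrees, less where a joint would pass 70% of its speed; a pose out of reach is approached as far as the arm can. A call with a gripper value outside its range is refused whole. OPENING is the opening, from 0 (shut) to 1 (fully open), set as the call begins (- or left out, the last holds). The fingers move at their own pace and stop on an object; FORCE is the grip in N (left out, the last holds). Time passes only in rows, so rows that do not move let the fingers close. It gives the time, the measured TCP pose, the force, the opening and the grip force at its end, in the units of the state.
- bot.read_state(): the state, without advancing time (a new reading comes with each control period).
- optics.read_camera(name): name is "scene" or "top"; returns a dict with "img" (420x560x3 uint8, red, green, blue), "vertical_fov" (degrees; the focal length in pixels is half the picture's height over the tangent of half this angle, whatever the lens; pixels are square), "cx", "cy" (the principal point, pixels), "R" (3x3) and "t" (3): a world point X has camera coordinates R X + t. Camera axes: x right, y down, z forward; pixel columns grow to the right and rows downward; lengths in m; the calibration is good to about 2 mm. A picture is of the moment at which its call begins. There is no depth.
- bot.finish_job(): hands the job in; it is judged then, once.
The state is a dict: "time": time; "q": joint angles; "joint_vel": joint speeds; "joint_torque": joint torques, N m; "tool_pos": TCP position; "tcp_rot": TCP orientation; "wrist_force": force on the tool from outside, world axes, zero at the start; "torque": the same for the moment, N m; "width": opening from 0.0 (shut) to 1.0 (fully open); "grip_force": force on a finger pad.
Only numpy, scipy, OpenCV 4.12 (cv2) and the standard library are available. Lean on these libraries where they do the work, as an engineer would, in place of code of your own. Each camera call takes 0.05 s, during which the arm holds its last target. There are 200 camera calls.

## Working session

There is one attempt and no reset: what is moved stays moved. The work goes in short steps, Python scripts to look and compute and a shell command to move; the robot and the scene stay as the last step left them, time stands still between calls to the robot, and variables do not carry over. Pictures are saved under pics/ and viewed, at most 10 in all, crops included, and the job is handed in when it is done.

```bash
ls; mkdir -p pics; python3 - <<'E'
from workcell import bot, optics
import cv2
s=bot.read_state(); print(s, bot.hold_point_z)
for n in ("scene","top"):
    c=optics.read_camera(n); print(n,c["vertical_fov"],c["cx"],c["cy"],c["R"],c["t"])
    cv2.imwrite(f"pics/{n}0.png",cv2.resize(c["img"][:,:,::-1],(784,588),interpolation=cv2.INTER_CUBIC)); cv2.imwrite(f"pics/raw_{n}0.png",c["img"][:,:,::-1])
E
```

```text
pics
{'time': 0.0, 'q': array([-1.27289976e+00,  2.64758786e-01,  1.60539417e+00, -2.52170963e-05,
        1.27372149e+00, -3.68954013e-02]), 'joint_vel': array([-0.00051003,  0.00025691,  0.00099674, -0.00100286,  0.00063795,
        0.00050062]), 'joint_torque': array([-9.09243863e-04, -5.15114665e+01, -3.67314935e+01, -7.28397549e-05,
        1.28895842e-02,  1.90497111e-06]), 'tool_pos': array([ 0.22167991, -0.63718576,  0.40334691]), 'tcp_rot': array([-3.09544976e+00, -5.23072432e-01,  5.03595731e-04]), 'wrist_force': array([ 0.8484805 , -0.70703186, -0.33752301]), 'torque': array([-0.04310527,  0.01667913,  0.06228978]), 'grip_force': 0.0, 'width': 0.998412436057577} 0.1547
scene 53.58313880756064 276.5820062293649 213.48694312699914 [[ 0.74622599  0.6656521   0.00735155]
 [ 0.48789375 -0.53937104 -0.6863225 ]
 [-0.4528868   0.51573846 -0.72726019]] [-0.41849095 -0.21356467  1.43527252]
top 42.0098325283931 284.4763159079469 208.4539336510268 [[ 0.01731901 -0.99984694 -0.00247773]
 [-0.99560925 -0.01701751 -0.0920469 ]
 [ 0.09199064  0.00406102 -0.99575159]] [-0.02985571  0.57372033  1.58136148]
```

View pics/scene0.png

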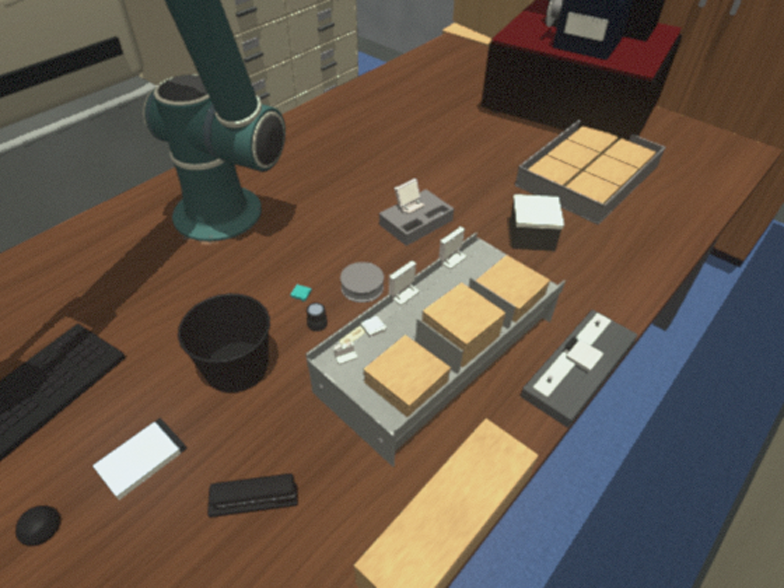

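View pics/top0.png

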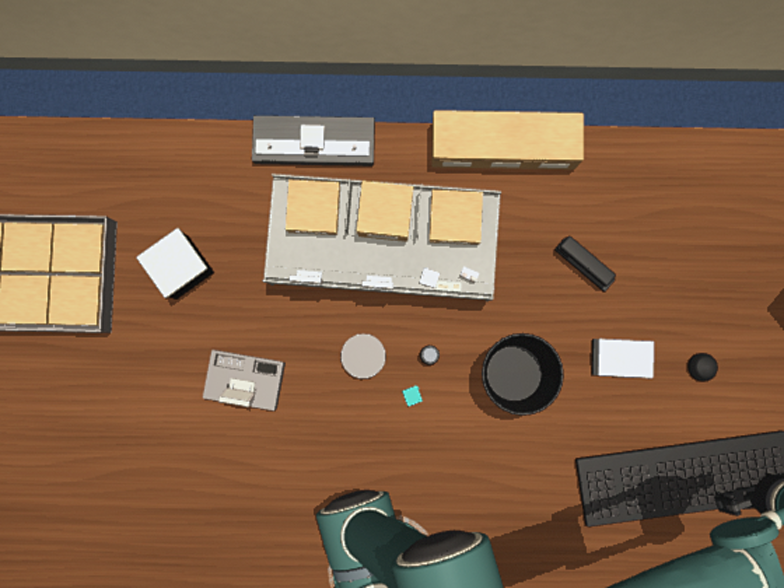

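The right bay (y = -140) has lost its holder. In the 784 px pictures:
- **White flat piece:** scene (374,326), top (430,278).
- **White piece with stub:** scene (345,350), top (470,273).
- **Pale mark:** top (447,285).
- **Turquoise decoy:** scene (300,292). It lies on the desk and isn't meant.
- **New holder in the organiser:** scene (408,195), top (240,388).

I'll check these in one enlarged crop.

```bash
cat > h.py <<'E'
import numpy as np, cv2
from workcell import bot, optics
from scipy.spatial.transform import Rotation as Ro
class Cam:
    def __init__(s,n):
        c=optics.read_camera(n); s.img=c["img"][:,:,::-1].copy(); s.R=np.array(c["R"]); s.t=np.array(c["t"])
        s.f=s.img.shape[0]/2/np.tan(np.radians(c["vertical_fov"])/2); s.cx,s.cy=c["cx"],c["cy"]; s.o=-s.R.T@s.t
    def ray(s,u,v):
        d=s.R.T@np.array([(u-s.cx)/s.f,(v-s.cy)/s.f,1]); return d/np.linalg.norm(d)
    def plane(s,u,v,z):
        d=s.ray(u,v); return s.o+d*(z-s.o[2])/d[2]
    def pix(s,X):
        p=s.R@np.asarray(X)+s.t; return s.f*p[:2]/p[2]+[s.cx,s.cy]
def tri(a,ua,b,ub):
    A=np.zeros((3,3));r=np.zeros(3)
    for c,u in((a,ua),(b,ub)):
        d=c.ray(*u);P=np.eye(3)-np.outer(d,d);A+=P;r+=P@c.o
    X=np.linalg.solve(A,r); return X,max(np.linalg.norm(np.cross(X-c.o,c.ray(*u))) for c,u in((a,ua),(b,ub)))
def crop(im,x,y,w,h,s):
    return cv2.resize(im[y:y+h,x:x+w],None,fx=s,fy=s,interpolation=cv2.INTER_CUBIC)
E
python3 - <<'E'
from h import *
a=Cam("scene");b=Cam("top")
# rows: bay scene / top ; organiser scene/top
m=np.vstack([np.hstack([crop(a.img,218,200,66,50,6),crop(b.img,290,176,66,50,6)]),
 np.hstack([crop(a.img,262,120,66,50,6),crop(b.img,142,246,66,50,6)])])
print(m.shape); cv2.imwrite("pics/m1.png",m)
E
```

```text
(600, 792, 3)
```

View pics/m1.png

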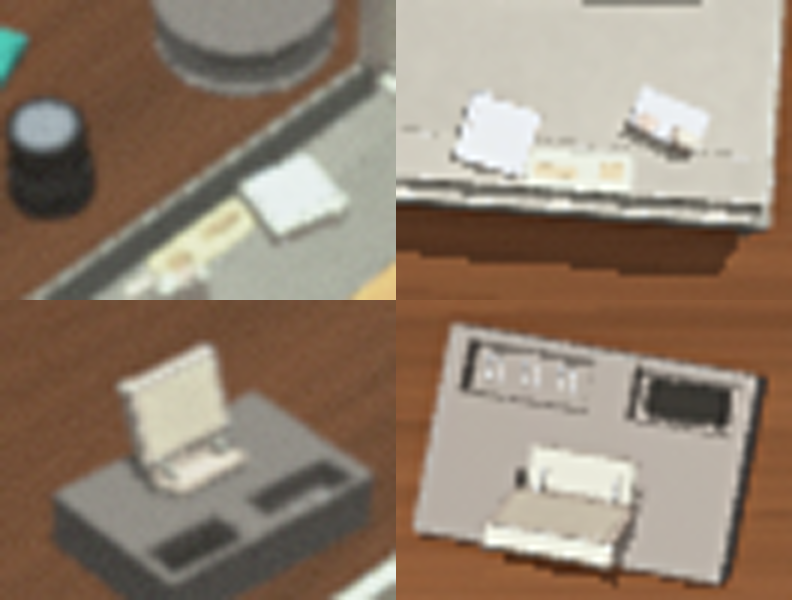

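The crops confirm it. Top left and right panels: the flat white piece_pocket (scene crop (293,195)), the pale mark with brown residue beside it (scene crop (205,240)), and piece_foot with its jagged stub (top crop (668,120)). The bottom panels show the new holder upright in the organiser slot, foot towards the top of the top view, so its card side faces the robot. Next I'll measure with masks and two views.

```bash
cat > m.py <<'E'
from h import *
a=Cam("scene");b=Cam("top")
def blobs(c,x,y,w,h,lo,amin=8):
    im=c.img[y:y+h,x:x+w]; k=8
    big=cv2.resize(im,None,fx=k,fy=k,interpolation=cv2.INTER_CUBIC)
    hsv=cv2.cvtColor(big,cv2.COLOR_BGR2HSV)
    m=((big.min(2)>lo)).astype(np.uint8)
    cs,_=cv2.findContours(m,cv2.RETR_EXTERNAL,cv2.CHAIN_APPROX_NONE)
    for q in cs:
        A=cv2.contourArea(q)/k/k
        if A<amin: continue
        M=cv2.moments(q); ctr=np.array([M['m10'],M['m01']])/M['m00']
        f=lambda p:(np.asarray(p)+.5)/k-.5+[x,y]
        r=cv2.boxPoints(cv2.minAreaRect(q)); yield A,f(ctr),f(r)
E
python3 - <<'E'
from m import *
np.set_printoptions(precision=4,suppress=True)
print(a.o,b.o)
print("bay top")
for A,c,r in blobs(b,290,176,66,40,215): print(round(A),c,r.round(1).tolist(),b.plane(*c,.11), [b.plane(*p,.11)[:2].round(4).tolist() for p in r])
print("bay scene")
for A,c,r in blobs(a,218,215,66,50,205): print(round(A),c,r.round(1).tolist(),a.plane(*c,.11),[a.plane(*p,.11)[:2].round(4).tolist() for p in r])
# bin rim: dark ring in top view
for n,z,x,y,w,h in (("bin",.12,335,230,80,72),):
    g=cv2.cvtColor(b.img[y:y+h,x:x+w],cv2.COLOR_BGR2HSV); m=((g[...,1]<90)&(g[...,2]<110)).astype(np.uint8)
    cs=max(cv2.findContours(m,0,1)[0],key=cv2.contourArea); (u,v),r=cv2.minEnclosingCircle(cs); print(n,u+x,v+y,r,b.plane(u+x,v+y,z), r/b.f*1.5)
E
# print lip column profiles
python3 - <<'E'
from h import *
b=Cam("top"); g=cv2.cvtColor(b.img,cv2.COLOR_BGR2GRAY)
for u in (195,205,245,290,300,345): print(u, list(range(192,216,23)), g[192:216,u].tolist())
a=Cam("scene"); g=cv2.cvtColor(a.img,cv2.COLOR_BGR2GRAY)
for u in (235,250,265,310): 
    v0=int(252-(u-222)*(252-170)/(340-222.)); print(u,v0-8,g[v0-8:v0+14,u].tolist())
E
```

```text
[ 1.0665 -0.5768  0.9003] [ 0.4262 -0.0265  1.6274]
bay top
221 [312.5904 200.5384] [[298.6, 201.0], [303.0, 190.1], [330.9, 201.4], [326.6, 212.2]] [ 0.5899 -0.0984  0.11  ] [[0.588, -0.0594], [0.6188, -0.0712], [0.5885, -0.1495], [0.5579, -0.1376]]
63 [335.5299 194.7293] [[328.0, 195.8], [330.8, 189.5], [342.3, 194.6], [339.6, 200.9]] [ 0.6073 -0.1622  0.11  ] [[0.6039, -0.1413], [0.6217, -0.1488], [0.6081, -0.1812], [0.5903, -0.1737]]
bay scene
50 [247.3092 254.7803] [[240.1, 255.0], [253.3, 250.6], [254.7, 254.6], [241.5, 259.1]] [ 0.6128 -0.1644  0.11  ] [[0.6006, -0.1765], [0.6146, -0.1456], [0.6254, -0.1522], [0.6115, -0.1827]]
118 [266.544  231.7365] [[258.1, 230.3], [270.4, 224.0], [275.2, 233.5], [262.9, 239.8]] [ 0.5976 -0.0803  0.11  ] [[0.5786, -0.0911], [0.5873, -0.0546], [0.6177, -0.07], [0.6087, -0.1056]]
bin 372.86249923706055 266.86249923706055 29.34354591369629 [ 0.409  -0.2653  0.12  ] 0.08047729185667439
195 [192, 215] [199, 200, 200, 201, 205, 205, 112, 131, 156, 165, 72, 51, 58, 60, 57, 52, 55, 54, 60, 102, 103, 95, 93, 100]
205 [192, 215] [200, 200, 200, 199, 
[... 348 characters left out ...]
 [192, 215] [203, 201, 194, 195, 195, 141, 158, 219, 242, 237, 171, 203, 214, 212, 118, 122, 193, 179, 78, 51, 54, 58, 61, 61]
345 [192, 215] [207, 209, 208, 206, 207, 208, 209, 209, 205, 178, 202, 203, 203, 202, 203, 204, 205, 181, 95, 147, 216, 94, 46, 54]
235 234 [87, 92, 92, 94, 92, 92, 129, 151, 119, 87, 82, 86, 86, 97, 135, 165, 174, 172, 172, 173, 174, 172]
250 224 [92, 95, 89, 91, 88, 117, 154, 128, 99, 83, 84, 82, 114, 177, 219, 230, 229, 228, 219, 211, 217, 203]
265 214 [133, 101, 87, 93, 102, 126, 133, 103, 86, 87, 81, 96, 149, 213, 237, 236, 236, 237, 237, 236, 237, 237]
310 182 [89, 85, 89, 90, 110, 135, 121, 93, 84, 83, 87, 119, 157, 172, 173, 170, 172, 168, 173, 169, 171, 166]
```

```bash
python3 - <<'E'
from m import *
np.set_printoptions(precision=4,suppress=True)
# piece_pocket: blue channel high
def pb(c,x,y,w,h,thr,z):
    k=8; big=cv2.resize(c.img[y:y+h,x:x+w],None,fx=k,fy=k,interpolation=cv2.INTER_CUBIC)
    m=(big[...,0]>thr).astype(np.uint8)
    for q in cv2.findContours(m,0,1)[0]:
        if cv2.contourArea(q)<k*k*20: continue
        M=cv2.moments(q); f=lambda p:(np.asarray(p)+.5)/k-.5+[x,y]
        ctr=f([M['m10']/M['m00'],M['m01']/M['m00']]); r=f(cv2.boxPoints(cv2.minAreaRect(q)))
        W=np.array([c.plane(*p,z)[:2] for p in r]); e=np.diff(W,axis=0)
        print(ctr,r.round(1).tolist(),c.plane(*ctr,z),"rectc",W.mean(0),"sides",np.linalg.norm(e[:2],axis=1),"yaw",np.degrees(np.arctan2(e[:2,1],e[:2,0]))); yield ctr
P=list(pb(b,290,176,66,40,222,.11)); Q=list(pb(a,218,215,66,50,215,.11))
for p in P:
  for q in Q:
    X,e=tri(a,q,b,p)
    if e<.006: print("tri",X,e)
# lip front edge
def edge(c,us,v0f,lo):
    g=cv2.cvtColor(c.img,cv2.COLOR_BGR2GRAY).astype(float); out=[]
    for u in us:
        v0=v0f(u); s=g[:,u]
        for v in range(*v0):
            if (s[v]-lo)*(s[v+1]-lo)<=0 and s[v]!=s[v+1] and (s[v]>s[v+1])==(c is b): out.append((u,v+(s[v]-lo)/(s[v]-s[v+1]))); break
    return np.array(out)
E1=edge(b,range(192,352),lambda u:(int(202+(u-195)*.0685)-2,int(202+(u-195)*.0685)+5),110)
E2=edge(a,range(232,335),lambda u:(int(241-(u-235)*.69)-4,int(241-(u-235)*.69)+4),112)
for c,E in((b,E1),(a,E2)):
    W=np.array([c.plane(*p,.112)[:2] for p in E]); p=np.polyfit(W[:,1],W[:,0],1)
    for _ in range(3):
        r=W[:,0]-np.polyval(p,W[:,1]); k=abs(r)<max(2*np.median(abs(r)),.0008); p=np.polyfit(W[k,1],W[k,0],1)
    print("lipfront x=",p,"n",k.sum(),len(W),"rms",r[k].std(),"yrange",W[:,1].min(),W[:,1].max(),"yaw",-np.degrees(np.arctan(p[0])))
# rack ends in the top view along the lip row
g=cv2.cvtColor(b.img,cv2.COLOR_BGR2HSV)
for d in (4,10,16,22):
    print(d,[g[int(200-d),u].tolist() for u in range(184,196)],[g[int(211-d),u].tolist() for u in range(350,362)])
m=np.hstack([crop(a.img,218,215,50,50,8),crop(b.img,290,176,50,50,8)])
cv2.imwrite("pics/m2.png",m)
E
```

```text
[312.3802 200.5084] [[298.8, 201.0], [303.0, 190.3], [330.7, 201.4], [326.5, 212.0]] [ 0.59   -0.0978  0.11  ] rectc [ 0.5883 -0.1044] sides [0.0322 0.0832] yaw [ -20.6941 -110.8684]
[335.5245 194.6765] [[328.2, 195.9], [330.8, 189.8], [342.0, 194.6], [339.4, 200.8]] [ 0.6075 -0.1622  0.11  ] rectc [ 0.6058 -0.161 ] sides [0.0188 0.034 ] yaw [ -22.5238 -112.5474]
[247.236  254.8146] [[240.4, 255.2], [253.1, 250.8], [254.4, 254.4], [241.6, 258.8]] [ 0.6127 -0.1646  0.11  ] rectc [ 0.613  -0.1644] sides [0.0327 0.0114] yaw [ 65.8944 -31.0463]
[266.4267 231.6968] [[258.2, 230.1], [270.4, 224.4], [274.7, 233.5], [262.5, 239.3]] [ 0.5973 -0.0804  0.11  ] rectc [ 0.5974 -0.0804] sides [0.0363 0.0326] yaw [ 74.3769 -28.4264]
tri [ 0.6087 -0.1621  0.104 ] 0.0007931638634886213
lipfront x= [0.0607 0.5678] n 135 160 rms 0.0004724408129045883 yrange -0.20544126387849873 0.23773840116969264 yaw -3.47533423315757
lipfront x= [0.0576 0.5673] n 62 78 rms 0.00032410723357759164 yrange -0.16221107296859533 0.22715237998046411 yaw -3.299158129244778
4 [[12, 155, 135], [12, 155, 135], [12, 158, 136], [
[... 759 characters left out ...]
, 152, 139], [12, 165, 136], [12, 111, 143], [23, 21, 202], [30, 13, 215], [23, 20, 207], [23, 20, 204], [23, 20, 204], [24, 19, 204]] [[23, 21, 211], [24, 17, 214], [34, 8, 222], [13, 75, 160], [12, 160, 129], [12, 161, 130], [12, 156, 131], [12, 153, 132], [12, 154, 131], [12, 155, 132], [12, 153, 132], [12, 156, 131]]
22 [[11, 155, 127], [12, 156, 126], [11, 153, 127], [11, 157, 125], [12, 160, 124], [11, 158, 123], [14, 60, 161], [43, 8, 230], [24, 19, 206], [21, 21, 204], [24, 20, 204], [23, 21, 206]] [[23, 20, 209], [24, 17, 211], [27, 11, 218], [20, 31, 200], [12, 124, 136], [12, 165, 133], [12, 153, 135], [12, 155, 135], [12, 155, 135], [12, 156, 137], [12, 154, 137], [12, 152, 138]]
```

View pics/m2.png

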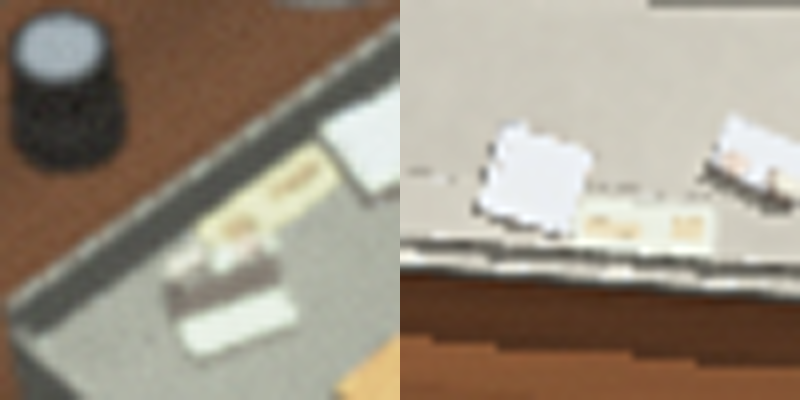

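The lip front edge agrees between the two views to about 0.5 mm: x ≈ 0.5675 + 0.059·y, so the rack yaw is about -3.4°. Right panel: piece_pocket corners at (510,122), (592,158), (565,238) and (473,207). Left panel: the foot of piece_foot at (238,318), with its stub towards the lip and yaw about -23°. I'll start with piece_foot.

```bash
cat > plan.py <<'E'
# usage: plan.py x y z yang(deg, tool-y direction mod 180): distances in tool axes, mm/deg
from h import *; import sys
s=bot.read_state(); p=np.array(s["tool_pos"]); R=Ro.from_rotvec(s["tcp_rot"]).as_matrix()
x,y,z,ang=map(float,sys.argv[1:5]); cur=np.degrees(np.arctan2(R[1,1],R[0,1]))
d=(np.array([x,y,z])-p)*1000
for k in (0,180):
    turn=(ang+k-cur+180)%360-180   # world turn; az = -turn
    print("az %.1f -> q6 %.2f"%(-turn, s["q"][5]+np.radians(-turn)), "| shift after turn:", (np.r_[Ro.from_euler('z',turn,degrees=True).as_matrix()@R].T@d).round(1))
print("t %.2f cur yang %.1f shift now %s world %s tilt %s F %s w %.3f q %s"%(s["time"],cur,(R.T@d).round(1),d.round(1),(R[:2,2]*57.3).round(2),np.round(s["wrist_force"],1),s["width"],np.round(s["q"],2)))
E
python3 -c "
from h import *
b=Cam('top');a=Cam('scene');np.set_printoptions(precision=4,suppress=True)
print(b.plane(306.45,198.2,.11),tri(a,(266.4,231.7),b,(306.45,198.2)))
C=[((x+.5-400)/8-.5+290,(y+.5)/8-.5+176) for x,y in((510,122),(592,158),(565,238),(473,207))]
print([b.plane(*c,.11)[:2].round(4) for c in C])"
python3 plan.py 0.602 -0.159 0.34 67
```

```text
[ 0.5962 -0.0811  0.11  ] (array([ 0.5967, -0.0807,  0.1097]), np.float64(0.000611625435439509))
[array([ 0.6168, -0.0721]), array([ 0.6047, -0.1009]), array([ 0.5764, -0.0918]), array([ 0.5868, -0.0596])]
az -137.8 -> q6 -2.44 | shift after turn: [-163.   589.    64.7]
az 42.2 -> q6 0.70 | shift after turn: [ 163.  -589.    64.7]
t 0.60 cur yang -70.8 shift now [ 516.3 -327.    64.7] world [380.2 478.5 -64.7] tilt [0. 0.] F [ 0.4  1.  -1. ] w 0.997 q [-1.27  0.26  1.6   0.    1.27 -0.04]
```

```bash
python3 -m jog '[{"dx":32.3,"dy":-20.4,"dz":4},{"dx":32.3,"dy":-20.4,"dz":4},{"dx":32.3,"dy":-20.4,"dz":4},{"dx":32.3,"dy":-20.4,"dz":4},{"dx":32.3,"dy":-20.4,"dz":4},{"dx":32.3,"dy":-20.4,"dz":4},{"dx":32.3,"dy":-20.4,"dz":4},{"dx":32.3,"dy":-20.4,"dz":4},{"dx":32.3,"dy":-20.4,"dz":4},{"dx":32.3,"dy":-20.4,"dz":4},{"dx":32.3,"dy":-20.4,"dz":4},{"dx":32.3,"dy":-20.4,"dz":4},{"dx":32.3,"dy":-20.4,"dz":4},{"dx":32.3,"dy":-20.4,"dz":4},{"dx":32.3,"dy":-20.4,"dz":4},{"dx":32.3,"dy":-20.4,"dz":4},{"az":7},{"az":7},{"az":7},{"az":7}]' 0.7 40
python3 -m jog '[{"az":7},{"az":7},{}]'
python3 plan.py 0.602 -0.159 0.278 67
```

```text
az -137.8 -> q6 -2.44 | shift after turn: [-163.   589.   126.7]
az 42.2 -> q6 0.70 | shift after turn: [ 163.  -589.   126.7]
t 0.60 cur yang -70.8 shift now [ 516.3 -327.   126.7] world [ 380.2  478.5 -126.7] tilt [0. 0.] F [ 0.4  1.  -1. ] w 0.997 q [-1.27  0.26  1.6   0.    1.27 -0.04]invalid input
invalid input
```

```bash
python3 -m jog --help 2>&1 | head; python3 -m jog '[{"dx":32.3,"dy":-20.4,"dz":4,"ax":0,"ay":0,"az":0}]' 0.7 40
```

```text
invalid input: not JSON, or not a number
time: 0.68
tool_pos: [0.2428, -0.6112, 0.4016]
tcp_rot: [3.094, 0.516, -0.003]
wrist_force: [2.0, 0.0, 0.7]
width: 0.884
grip_force: 0.0
```

```bash
python3 -m jog '[{"dx":32.3,"dy":-20.4,"dz":4},{"dx":32.3,"dy":-20.4,"dz":4},{"dx":32.3,"dy":-20.4,"dz":4}]'; python3 -m jog '[{"dx":32,"dy":-20,"dz":4,"ax":0,"ay":0,"az":0},{"dx":32,"dy":-20,"dz":4,"ax":0,"ay":0,"az":0},{"dx":32,"dy":-20,"dz":4,"ax":0,"ay":0,"az":0},{"dx":32,"dy":-20,"dz":4,"ax":0,"ay":0,"az":0},{"dx":32,"dy":-20,"dz":4,"ax":0,"ay":0,"az":0},{"dx":32,"dy":-20,"dz":4,"ax":0,"ay":0,"az":0}]'
```

```text
time: 1.18
tool_pos: [0.3883, -0.4297, 0.3768]
tcp_rot: [3.097, 0.523, 0.001]
wrist_force: [0.8, -0.5, -0.6]
width: 0.7
grip_force: 0.0invalid input
```

All six keys are needed in each row.

```bash
python3 plan.py 0.602 -0.159 0.34 67 | tail -1; python3 -m jog '[{"dx":32,"dy":-20,"dz":4,"ax":0,"ay":0,"az":0},{"dx":32,"dy":-20,"dz":4,"ax":0,"ay":0,"az":0},{"dx":32,"dy":-20,"dz":4,"ax":0,"ay":0,"az":0},{"dx":32,"dy":-20,"dz":4,"ax":0,"ay":0,"az":0},{"dx":32,"dy":-20,"dz":4,"ax":0,"ay":0,"az":0},{"dx":32,"dy":-20,"dz":4,"ax":0,"ay":0,"az":0},{"dx":32,"dy":-20,"dz":4,"ax":0,"ay":0,"az":0},{"dx":32,"dy":-20,"dz":4,"ax":0,"ay":0,"az":0},{"dx":30,"dy":-20,"dz":4,"ax":0,"ay":0,"az":0},{"dx":0,"dy":0,"dz":0,"ax":0,"ay":0,"az":7},{"dx":0,"dy":0,"dz":0,"ax":0,"ay":0,"az":7},{"dx":0,"dy":0,"dz":0,"ax":0,"ay":0,"az":7},{"dx":0,"dy":0,"dz":0,"ax":0,"ay":0,"az":7},{"dx":0,"dy":0,"dz":0,"ax":0,"ay":0,"az":7},{"dx":0,"dy":0,"dz":0,"ax":0,"ay":0,"az":7},{"dx":0,"dy":0,"dz":0,"ax":0,"ay":0,"az":0},{"dx":0,"dy":0,"dz":0,"ax":0,"ay":0,"az":0}]'
python3 plan.py 0.602 -0.159 0.278 67
```

```text
t 1.18 cur yang -70.8 shift now [ 290.7 -185.6   36.8] world [213.7 270.7 -36.8] tilt [ 0.03 -0.03] F [ 0.8 -0.5 -0.6] w 0.700 q [-0.88  0.1   1.85  0.    1.19  0.36]
time: 2.6
tool_pos: [0.5985, -0.1672, 0.3408]
tcp_rot: [3.081, -0.616, 0.0]
wrist_force: [-0.5, 0.8, 0.3]
width: 0.698
grip_force: 0.0
az -179.6 -> q6 -1.48 | shift after turn: [-0.   9.  62.8]
az 0.4 -> q6 1.66 | shift after turn: [-0.  -9.  62.8]
t 2.60 cur yang -112.6 shift now [ 0.  -9.  62.8] world [  3.5   8.2 -62.8] tilt [ 0.01 -0.  ] F [-0.5  0.8  0.3] w 0.698 q [-0.31  0.21  1.79 -0.    1.14  1.65]
```

```bash
python3 -m jog '[{"dx":0,"dy":-9,"dz":20,"ax":0,"ay":0,"az":0.4},{"dx":0,"dy":0,"dz":20,"ax":0,"ay":0,"az":0},{"dx":0,"dy":0,"dz":15,"ax":0,"ay":0,"az":0},{"dx":0,"dy":0,"dz":7,"ax":0,"ay":0,"az":0},{"dx":0,"dy":0,"dz":0,"ax":0,"ay":0,"az":0},{"dx":0,"dy":0,"dz":0,"ax":0,"ay":0,"az":0}]'
python3 -m jog '[{"dx":0,"dy":0,"dz":0,"ax":0,"ay":0,"az":0},{"dx":0,"dy":0,"dz":0,"ax":0,"ay":0,"az":0},{"dx":0,"dy":0,"dz":0,"ax":0,"ay":0,"az":0},{"dx":0,"dy":0,"dz":0,"ax":0,"ay":0,"az":0},{"dx":0,"dy":0,"dz":0,"ax":0,"ay":0,"az":0},{"dx":0,"dy":0,"dz":0,"ax":0,"ay":0,"az":0}]' 0.2 40
python3 - <<'E'
from h import *
a=Cam("scene");b=Cam("top")
cv2.imwrite("pics/g1.png",np.hstack([crop(a.img,200,190,80,80,5),crop(b.img,290,150,80,80,5)]))
E
python3 plan.py 0.409 -0.265 0.35 67
```

```text
time: 3.1
tool_pos: [0.602, -0.159, 0.2787]
tcp_rot: [-3.078, 0.63, 0.001]
wrist_force: [-0.4, 0.4, 0.6]
width: 0.701
grip_force: 0.0
time: 3.6
tool_pos: [0.6027, -0.1592, 0.2805]
tcp_rot: [3.077, -0.632, 0.005]
wrist_force: [-0.5, 0.5, 5.5]
width: 0.382
grip_force: 40.2
az 179.8 -> q6 4.82 | shift after turn: [ 137.2 -173.1  -69. ]
az -0.2 -> q6 1.67 | shift after turn: [-136.8  173.1  -70. ]
t 3.70 cur yang -113.2 shift now [-136.1  173.6  -70. ] world [-193.7 -105.8   69.5] tilt [ 0.17 -0.06] F [-0.2  0.9  5.7] w 0.385 q [-0.3   0.27  1.84 -0.    1.03  1.68]
```

View pics/g1.png

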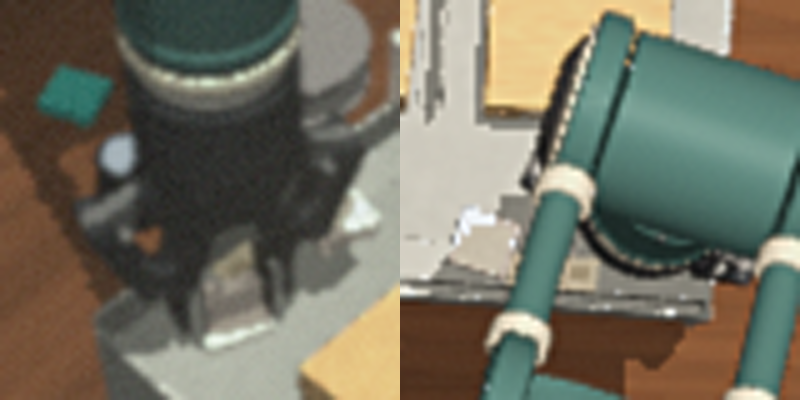

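The scene panel shows piece_foot between the fingers at (240,300). The grip is 40 N at 0.38 opening, about 32 mm. Next I'll lift it and carry it to the bin.

```bash
python3 -m jog '[{"dx":0,"dy":0,"dz":-15,"ax":0,"ay":0,"az":0},{"dx":0,"dy":0,"dz":-30,"ax":0,"ay":0,"az":0},{"dx":0,"dy":0,"dz":-25,"ax":0,"ay":0,"az":0},{"dx":-20,"dy":25,"dz":0,"ax":0,"ay":0,"az":0},{"dx":-23,"dy":29.5,"dz":0,"ax":0,"ay":0,"az":0},{"dx":-23,"dy":29.5,"dz":0,"ax":0,"ay":0,"az":0},{"dx":-23,"dy":29.5,"dz":0,"ax":0,"ay":0,"az":0},{"dx":-23,"dy":29.5,"dz":0,"ax":0,"ay":0,"az":0},{"dx":-23,"dy":29.5,"dz":0,"ax":0,"ay":0,"az":0},{"dx":0,"dy":0,"dz":35,"ax":0,"ay":0,"az":0},{"dx":0,"dy":0,"dz":35,"ax":0,"ay":0,"az":0},{"dx":0,"dy":0,"dz":0,"ax":0,"ay":0,"az":0},{"dx":0,"dy":0,"dz":0,"ax":0,"ay":0,"az":0}]'
python3 -m jog '[{"dx":0,"dy":0,"dz":0,"ax":0,"ay":0,"az":0},{"dx":0,"dy":0,"dz":0,"ax":0,"ay":0,"az":0},{"dx":0,"dy":0,"dz":0,"ax":0,"ay":0,"az":0},{"dx":0,"dy":0,"dz":-35,"ax":0,"ay":0,"az":0},{"dx":0,"dy":0,"dz":-35,"ax":0,"ay":0,"az":0},{"dx":0,"dy":0,"dz":0,"ax":0,"ay":0,"az":0}]' 0.7
python3 - <<'E'
from h import *
a=Cam("scene");b=Cam("top")
cv2.imwrite("pics/g2.png",np.hstack([crop(a.img,110,195,100,100,4),crop(b.img,270,170,100,100,4)]))
E
python3 plan.py 0.5965 -0.081 0.345 67
```

```text
time: 4.78
tool_pos: [0.4086, -0.2635, 0.2769]
tcp_rot: [-3.075, 0.632, 0.008]
wrist_force: [0.3, -0.0, 1.2]
width: 0.378
grip_force: 39.9
time: 5.28
tool_pos: [0.4128, -0.2658, 0.3575]
tcp_rot: [3.072, -0.63, 0.021]
wrist_force: [0.0, -1.3, 1.2]
width: 0.702
grip_force: 0.0
az 179.8 -> q6 4.49 | shift after turn: [-98.8 241.6   7. ]
az -0.2 -> q6 1.35 | shift after turn: [  98.6 -241.6    7.7]
t 5.38 cur yang -113.2 shift now [  97.9 -241.9    7.7] world [185.2 183.8  -7.3] tilt [ 0.34 -0.24] F [-0.3  0.3 -0.9] w 0.694 q [-0.62 -0.05  2.05  0.    1.14  1.35]
```

```bash
python3 -m jog '[{"dx":14,"dy":-34.5,"dz":0,"ax":0,"ay":0,"az":0},{"dx":14,"dy":-34.5,"dz":0,"ax":0,"ay":0,"az":0},{"dx":14,"dy":-34.5,"dz":0,"ax":0,"ay":0,"az":0},{"dx":14,"dy":-34.5,"dz":0,"ax":0,"ay":0,"az":0},{"dx":14,"dy":-34.5,"dz":0,"ax":0,"ay":0,"az":0},{"dx":14,"dy":-34.5,"dz":0,"ax":0,"ay":0,"az":0},{"dx":14,"dy":-34.5,"dz":0,"ax":0,"ay":0,"az":0},{"dx":0,"dy":0,"dz":0,"ax":0,"ay":0,"az":0},{"dx":0,"dy":0,"dz":0,"ax":0,"ay":0,"az":0}]'
python3 plan.py 0.5965 -0.081 0.280 67
```

```text
time: 6.13
tool_pos: [0.5959, -0.0791, 0.3474]
tcp_rot: [3.078, -0.626, -0.003]
wrist_force: [-0.2, 0.7, 0.4]
width: 0.7
grip_force: 0.0
az 180.0 -> q6 4.94 | shift after turn: [-1.2 -1.6 67.4]
az -0.0 -> q6 1.80 | shift after turn: [ 1.4  1.5 67.4]
t 6.13 cur yang -113.0 shift now [ 1.4  1.5 67.4] world [  0.6  -1.9 -67.4] tilt [-0.11  0.01] F [-0.2  0.7  0.4] w 0.700 q [-0.17  0.17  1.83 -0.    1.15  1.8 ]
```

View pics/g2.png

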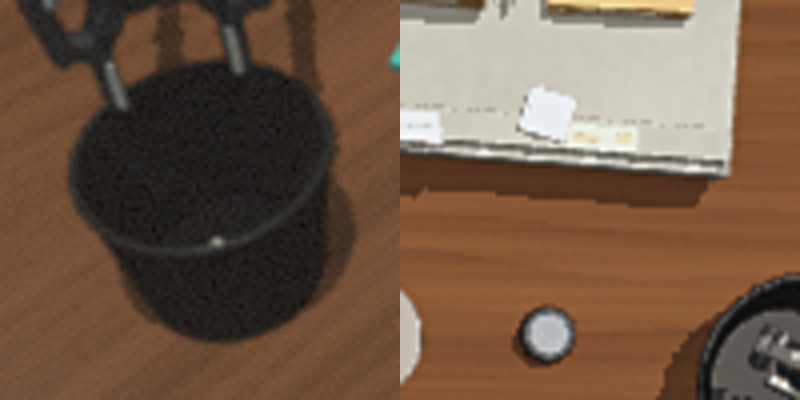

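piece_foot is off the deck, and a bit of white shows inside the bin at the rim (217,242, left panel). Now piece_pocket.

```bash
python3 -m jog '[{"dx":1.4,"dy":1.5,"dz":20,"ax":0,"ay":0,"az":0},{"dx":0,"dy":0,"dz":25,"ax":0,"ay":0,"az":0},{"dx":0,"dy":0,"dz":15,"ax":0,"ay":0,"az":0},{"dx":0,"dy":0,"dz":7,"ax":0,"ay":0,"az":0},{"dx":0,"dy":0,"dz":0,"ax":0,"ay":0,"az":0},{"dx":0,"dy":0,"dz":0,"ax":0,"ay":0,"az":0}]'
python3 -m jog '[{"dx":0,"dy":0,"dz":0,"ax":0,"ay":0,"az":0},{"dx":0,"dy":0,"dz":0,"ax":0,"ay":0,"az":0},{"dx":0,"dy":0,"dz":0,"ax":0,"ay":0,"az":0},{"dx":0,"dy":0,"dz":0,"ax":0,"ay":0,"az":0},{"dx":0,"dy":0,"dz":0,"ax":0,"ay":0,"az":0},{"dx":0,"dy":0,"dz":0,"ax":0,"ay":0,"az":0}]' 0.2 40
python3 -m jog '[{"dx":0,"dy":0,"dz":-15,"ax":0,"ay":0,"az":0},{"dx":0,"dy":0,"dz":-30,"ax":0,"ay":0,"az":0},{"dx":0,"dy":0,"dz":-25,"ax":0,"ay":0,"az":0},{"dx":0,"dy":0,"dz":0,"ax":0,"ay":0,"az":0}]'
python3 plan.py 0.409 -0.265 0.345 67
```

```text
time: 6.63
tool_pos: [0.5953, -0.0835, 0.2815]
tcp_rot: [3.077, -0.633, -0.002]
wrist_force: [-0.2, 0.1, -0.2]
width: 0.7
grip_force: 0.0
time: 7.13
tool_pos: [0.5967, -0.0831, 0.2837]
tcp_rot: [3.077, -0.632, 0.005]
wrist_force: [-0.5, -0.9, 4.7]
width: 0.199
grip_force: 3.0
time: 7.47
tool_pos: [0.5979, -0.0832, 0.3582]
tcp_rot: [-3.077, 0.632, -0.016]
wrist_force: [0.4, -0.6, 1.0]
width: 0.198
grip_force: 0.0
az 179.8 -> q6 4.93 | shift after turn: [ 102.7 -241.2   14.8]
az -0.2 -> q6 1.79 | shift after turn: [-103.   241.2   11.7]
t 7.47 cur yang -113.2 shift now [-102.1  241.6   11.7] world [-188.9 -181.8  -13.2] tilt [ 0.58 -0.11] F [ 0.4 -0.6  1. ] w 0.198 q [-0.18  0.16  1.82 -0.    1.15  1.8 ]
```

The fingers closed on nothing. At this opening the pads sit farther back, so the tips passed over the 10 mm piece. I'll check where it lies now.

```bash
python3 -m jog '[{"dx":-25,"dy":30,"dz":0,"ax":0,"ay":0,"az":0},{"dx":-25,"dy":30,"dz":0,"ax":0,"ay":0,"az":0},{"dx":-25,"dy":30,"dz":0,"ax":0,"ay":0,"az":0},{"dx":-25,"dy":30,"dz":0,"ax":0,"ay":0,"az":0},{"dx":0,"dy":0,"dz":0,"ax":0,"ay":0,"az":0}]' 0.6
python3 - <<'E'
from h import *
a=Cam("scene");b=Cam("top");np.set_printoptions(precision=4,suppress=True)
cv2.imwrite("pics/g3.png",np.hstack([crop(a.img,225,195,60,60,6),crop(b.img,280,170,60,60,6)]))
for c,(x,y,w,h),t in ((a,(225,205,60,60),215),(b,(292,180,36,32),222)):
    k=8;m=(cv2.resize(c.img[y:y+h,x:x+w],None,fx=k,fy=k,interpolation=cv2.INTER_CUBIC)[...,0]>t).astype(np.uint8)
    for q in cv2.findContours(m,0,1)[0]:
        if cv2.contourArea(q)<k*k*20: continue
        r=(cv2.boxPoints(cv2.minAreaRect(q))+.5)/k-.5+[x,y]; M=cv2.moments(q); ct=(np.array([M['m10'],M['m01']])/M['m00']+.5)/k-.5+[x,y]
        W=np.array([c.plane(*p,.11)[:2] for p in r]); e=np.diff(W,axis=0)
        print(ct,c.plane(*ct,.11)[:2],W.tolist() and W.mean(0),np.linalg.norm(e[:2],axis=1),np.degrees(np.arctan2(e[:2,1],e[:2,0])))
E
```

```text
time: 7.88
tool_pos: [0.4514, -0.155, 0.3501]
tcp_rot: [3.075, -0.635, -0.009]
wrist_force: [0.0, 0.1, -0.3]
width: 0.603
grip_force: 0.0
[266.4517 231.7033] [ 0.5973 -0.0803] [ 0.5977 -0.0803] [0.0367 0.0331] [ 74.9192 -28.0652]
[310.7348 200.0881] [ 0.5911 -0.0932] [ 0.5887 -0.1031] [0.0322 0.0805] [ -20.6941 -110.8684]
```

View pics/g3.png

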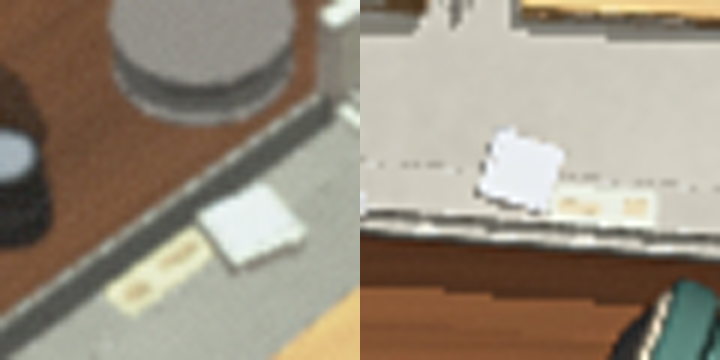

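piece_pocket hasn't moved (top panel (522,170), scene panel (252,225)). I'll go in lower this time, using the opening already set.

```bash
python3 plan.py 0.5965 -0.081 0.345 67 | tail -1; python3 -m jog '[{"dx":25,"dy":-30,"dz":0,"ax":0,"ay":0,"az":0},{"dx":25,"dy":-30,"dz":0,"ax":0,"ay":0,"az":0},{"dx":25,"dy":-30,"dz":0,"ax":0,"ay":0,"az":0},{"dx":25,"dy":-31,"dz":0,"ax":0,"ay":0,"az":0},{"dx":0,"dy":0,"dz":0,"ax":0,"ay":0,"az":0},{"dx":0,"dy":0,"dz":0,"ax":0,"ay":0,"az":0}]'
python3 plan.py 0.5965 -0.081 0.272 67
```

```text
t 7.98 cur yang -113.3 shift now [ 100.5 -123.     6.6] world [141.   73.1  -6.5] tilt [0.02 0.  ] F [ 0.5 -0.4  0.1] w 0.600 q [-0.38 -0.07  2.07  0.    1.14  1.6 ]
time: 8.48
tool_pos: [0.5988, -0.08, 0.3509]
tcp_rot: [-3.078, 0.627, 0.0]
wrist_force: [-0.1, -0.6, -0.0]
width: 0.6
grip_force: 0.0
az 180.0 -> q6 4.94 | shift after turn: [ 1.7 -1.8 78.9]
az -0.0 -> q6 1.80 | shift after turn: [-1.7  1.8 78.9]
t 8.48 cur yang -113.0 shift now [-1.7  1.8 78.9] world [ -2.3  -1.  -78.9] tilt [-0.01  0.02] F [-0.1 -0.6 -0. ] w 0.600 q [-0.17  0.17  1.82  0.    1.15  1.8 ]
```

```bash
python3 -m jog '[{"dx":-1.7,"dy":1.8,"dz":25,"ax":0,"ay":0,"az":0},{"dx":0,"dy":0,"dz":25,"ax":0,"ay":0,"az":0},{"dx":0,"dy":0,"dz":15,"ax":0,"ay":0,"az":0},{"dx":0,"dy":0,"dz":8,"ax":0,"ay":0,"az":0},{"dx":0,"dy":0,"dz":5,"ax":0,"ay":0,"az":0},{"dx":0,"dy":0,"dz":0,"ax":0,"ay":0,"az":0},{"dx":0,"dy":0,"dz":0,"ax":0,"ay":0,"az":0}]'
python3 -m jog '[{"dx":0,"dy":0,"dz":0,"ax":0,"ay":0,"az":0},{"dx":0,"dy":0,"dz":0,"ax":0,"ay":0,"az":0},{"dx":0,"dy":0,"dz":0,"ax":0,"ay":0,"az":0},{"dx":0,"dy":0,"dz":0,"ax":0,"ay":0,"az":0}]' 0.2 40
```

```text
time: 9.07
tool_pos: [0.5943, -0.0831, 0.2745]
tcp_rot: [-3.077, 0.632, -0.002]
wrist_force: [0.2, 0.0, 0.4]
width: 0.603
grip_force: 0.0
time: 9.4
tool_pos: [0.5948, -0.0831, 0.2756]
tcp_rot: [3.077, -0.632, 0.005]
wrist_force: [0.4, -0.1, 6.5]
width: 0.38
grip_force: 40.4
```

Gripped at 0.38 opening with 40 N. To the bin.

```bash
python3 -m jog '[{"dx":0,"dy":0,"dz":-15,"ax":0,"ay":0,"az":0},{"dx":0,"dy":0,"dz":-30,"ax":0,"ay":0,"az":0},{"dx":0,"dy":0,"dz":-30,"ax":0,"ay":0,"az":0},{"dx":-14,"dy":33,"dz":0,"ax":0,"ay":0,"az":0},{"dx":-14.5,"dy":34.5,"dz":0,"ax":0,"ay":0,"az":0},{"dx":-14.5,"dy":34.5,"dz":0,"ax":0,"ay":0,"az":0},{"dx":-14.5,"dy":34.5,"dz":0,"ax":0,"ay":0,"az":0},{"dx":-14.5,"dy":34.5,"dz":0,"ax":0,"ay":0,"az":0},{"dx":-14.5,"dy":34.5,"dz":0,"ax":0,"ay":0,"az":0},{"dx":-14.5,"dy":34.5,"dz":0,"ax":0,"ay":0,"az":0},{"dx":0,"dy":0,"dz":35,"ax":0,"ay":0,"az":0},{"dx":0,"dy":0,"dz":35,"ax":0,"ay":0,"az":0},{"dx":0,"dy":0,"dz":0,"ax":0,"ay":0,"az":0}]'
python3 -m jog '[{"dx":0,"dy":0,"dz":0,"ax":0,"ay":0,"az":0},{"dx":0,"dy":0,"dz":0,"ax":0,"ay":0,"az":0},{"dx":0,"dy":0,"dz":0,"ax":0,"ay":0,"az":0},{"dx":0,"dy":0,"dz":-35,"ax":0,"ay":0,"az":0},{"dx":0,"dy":0,"dz":-35,"ax":0,"ay":0,"az":0},{"dx":0,"dy":0,"dz":-25,"ax":0,"ay":0,"az":0},{"dx":0,"dy":0,"dz":-25,"ax":0,"ay":0,"az":0},{"dx":0,"dy":0,"dz":0,"ax":0,"ay":0,"az":0}]' 0.7
python3 - <<'E'
from h import *
a=Cam("scene");b=Cam("top")
cv2.imwrite("pics/g4.png",np.vstack([np.hstack([crop(a.img,218,195,66,50,6),crop(b.img,290,176,66,50,6)]),np.hstack([crop(a.img,262,120,66,50,6),crop(b.img,142,246,66,50,6)])]))
cv2.imwrite("pics/bin4.png",crop(a.img,110,195,100,100,6))
for n,c in (("raw_scene4",a),("raw_top4",b)): cv2.imwrite(f"pics/{n}.png",c.img)
g=a.img[205:280,125:200].min(2); print("bin white px",(g>150).sum())
E
python3 plan.py 0.41 0.12 0.4 90
```

```text
time: 10.48
tool_pos: [0.4029, -0.2623, 0.2727]
tcp_rot: [-3.072, 0.634, 0.016]
wrist_force: [-1.4, 1.0, -0.7]
width: 0.383
grip_force: 39.9
time: 11.15
tool_pos: [0.4089, -0.2646, 0.4077]
tcp_rot: [3.072, -0.629, 0.021]
wrist_force: [0.8, -0.0, -0.2]
width: 0.702
grip_force: 0.0
bin white px 80
az 156.8 -> q6 4.09 | shift after turn: [ -2.5 383.8   2.8]
az -23.2 -> q6 0.95 | shift after turn: [   2.4 -383.8    1.7]
t 11.25 cur yang -113.2 shift now [-148.7 -353.8    0.8] world [  2.4 383.8  -2.3] tilt [ 0.31 -0.23] F [ 0.2 -0.1 -0.5] w 0.701 q [-0.63 -0.1   2.   -0.    1.23  1.35]
```

View pics/g4.png

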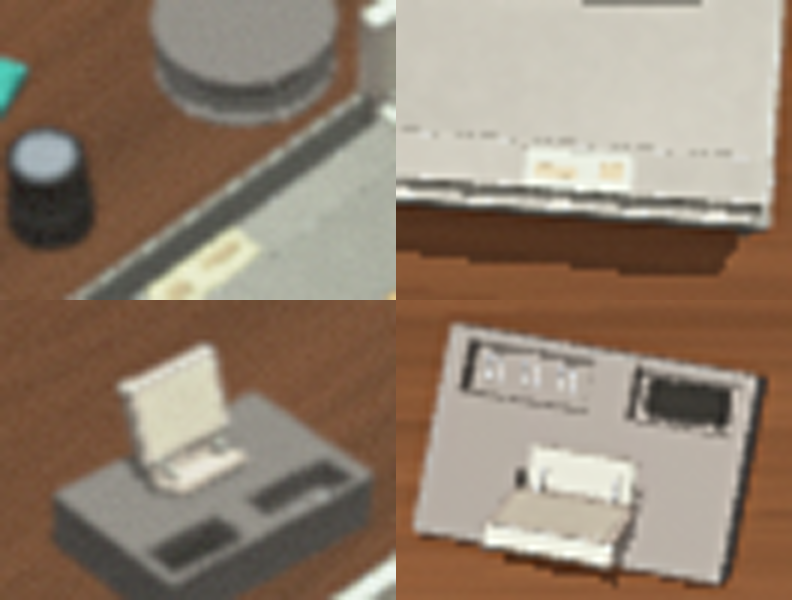

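The deck is clear and the whole mark is visible (top panel (578,168), scene panel (205,265)). The holder stands upright in the slot: pocket top stripe at top panel (550,545), foot at (580,470), so +x points away from the robot. I'll measure the mark, the holder and the neighbouring labels.

```bash
cat > n.py <<'E'
from h import *
np.set_printoptions(precision=4,suppress=True)
def rects(c,box,fn,z,amin=10):
    x,y,w,h=box;k=8;im=cv2.resize(c.img[y:y+h,x:x+w],None,fx=k,fy=k,interpolation=cv2.INTER_CUBIC).astype(int)
    out=[]
    for q in cv2.findContours(fn(im).astype(np.uint8),0,1)[0]:
        A=cv2.contourArea(q)/k/k
        if A<amin: continue
        r=(cv2.boxPoints(cv2.minAreaRect(q))+.5)/k-.5+[x,y]; M=cv2.moments(q); ct=(np.array([M['m10'],M['m01']])/M['m00']+.5)/k-.5+[x,y]
        W=np.array([c.plane(*p,z)[:2] for p in r]); e=np.diff(W,axis=0)[:2]
        out.append(ct); print(round(A),"px",ct,"w",c.plane(*ct,z)[:2],"rect",W.mean(0),"sides",np.linalg.norm(e,axis=1),"ang",np.degrees(np.arctan2(e[:,1],e[:,0]))%180)
    return out
E
python3 - <<'E'
from n import *
a=Cam("scene");b=Cam("top")
yel=lambda t:(lambda im:(im[...,2]>t)&(im[...,2]-im[...,0]>t/9))
print("mark top");m1=rects(b,(305,195,36,16),lambda im:im[...,2]>226,.1)
print("mark scene");m2=rects(a,(228,228,40,36),lambda im:(im[...,2]>190),.1)
if m1 and m2: print(tri(a,m2[0],b,m1[0]))
print("holder top (blue>190)");rects(b,(142,246,66,50),lambda im:im[...,0]>195,.098,5)
print("beige top");rects(b,(142,246,66,50),lambda im:(im[...,0]>140)&(im[...,0]<195)&(im[...,2]-im[...,0]>25),.075,5)
print("holder scene");rects(a,(275,122,40,40),lambda im:(im[...,2]>165),.07,5)
print("labels top");rects(b,(200,186,100,26),lambda im:im[...,0]>218,.162,3)
print("labels scene");rects(a,(270,155,80,70),lambda im:im[...,0]>195,.162,3)
def sil(im): return (im[...,0]>150)
m=np.hstack([crop(a.img,275,122,50,36,8),crop(b.img,150,262,45,36,8)]); m2=np.hstack([crop(a.img,270,158,72,54,5.3),crop(b.img,200,180,72,54,5.3)])
m2=cv2.resize(m2,(m.shape[1],int(m2.shape[0]*m.shape[1]/m2.shape[1]))); cv2.imwrite("pics/n1.png",np.vstack([m,m2])); print(m.shape,m2.shape)
E
```

```text
mark top
97 px [319.9717 203.8582] w [ 0.582  -0.1197] rect [ 0.582  -0.1187] sides [0.0179 0.0527] ang [176.3695  86.5514]
mark scene
34 px [264.4477 260.9132] w [ 0.6503 -0.145 ] rect [ 0.6462 -0.1439] sides [0.022 0.019] ang [133.3423  42.0569]
124 px [251.5588 240.0841] w [ 0.5825 -0.1192] rect [ 0.5826 -0.1184] sides [0.0569 0.0216] ang [ 87.578  162.7007]
(array([ 0.6001, -0.1139,  0.0226]), np.float64(0.014610215868913017))
holder top (blue>190)
58 px [166.8252 286.2068] w [0.3454 0.3022] rect [0.3457 0.3024] sides [0.0099 0.059 ] ang [172.3938  81.3992]
101 px [172.4005 274.5088] w [0.3779 0.2879] rect [0.3775 0.2881] sides [0.0199 0.0482] ang [174.529   83.5079]
beige top
118 px [169.4047 281.1955] w [0.3583 0.3004] rect [0.3587 0.3014] sides [0.0192 0.0632] ang [170.899   79.9419]
holder scene
277 px [292.0034 139.2573] w [0.3628 0.2977] rect [0.3642 0.2971] sides [0.0622 0.1181] ang [ 71.9282 141.1698]
labels top
133 px [270.1392 200.7331] w [0.5819 0.0185] rect [0.5824 0.0202] sides [0.0215 0.0584] ang [175.1564  84.8247]
133 px [219.0146 196.8476] w [0.59   0.1565] rect [0.5906 0.1596] sides [0.0214 0.0607] ang [176.2423  85.4173]
labels scene
80 px [290.1159 210.4833] w [ 0.6246 -0.0234] rect [ 0.624  -0.0222] sides [0.05   0.0194] ang [ 87.6125 158.451 ]
51 px [287.0461 192.5287] w [0.5774 0.0199] rect [0.5774 0.0209] sides [0.0587 0.0107] ang [ 86.1454 155.3371]
65 px [324.775  185.2515] w [0.6326 0.1068] rect [0.6316 0.1077] sides [0.0512 0.0202] ang [ 87.5577 154.3581]
43 px [322.8298 167.5915] w [0.5857 0.1599] rect [0.5857 0.1604] sides [0.06   0.0111] ang [ 86.8672 151.7252]
(288, 760, 3) (284, 760, 3)
```

View pics/n1.png

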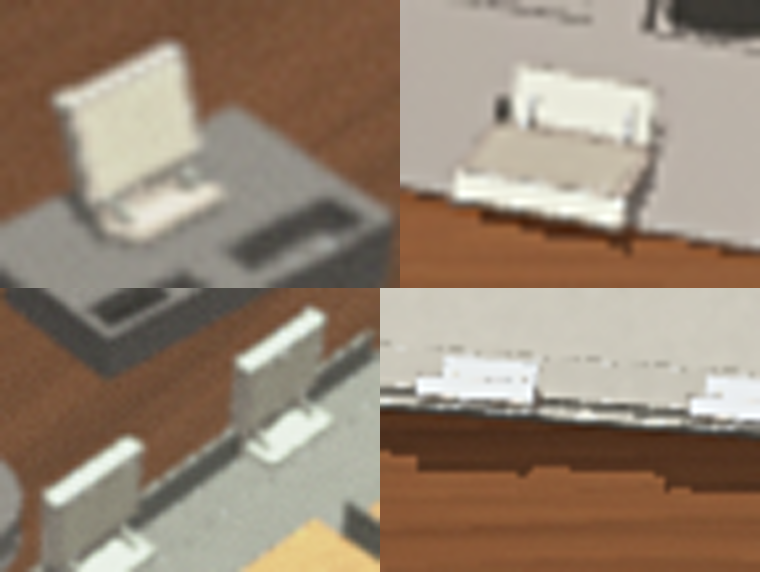

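```bash
python3 -m jog '[{"dx":-9,"dy":-37,"dz":2,"ax":0,"ay":0,"az":0},{"dx":-9,"dy":-37,"dz":2,"ax":0,"ay":0,"az":0},{"dx":-9,"dy":-37,"dz":2,"ax":0,"ay":0,"az":0},{"dx":-9,"dy":-37,"dz":2,"ax":0,"ay":0,"az":0},{"dx":-9,"dy":-37,"dz":2,"ax":0,"ay":0,"az":0},{"dx":-9,"dy":-37,"dz":2,"ax":0,"ay":0,"az":0},{"dx":-9,"dy":-37,"dz":2,"ax":0,"ay":0,"az":0},{"dx":0,"dy":0,"dz":0,"ax":0,"ay":0,"az":-7},{"dx":0,"dy":0,"dz":0,"ax":0,"ay":0,"az":-7},{"dx":0,"dy":0,"dz":0,"ax":0,"ay":0,"az":-7},{"dx":0,"dy":0,"dz":0,"ax":0,"ay":0,"az":-7},{"dx":0,"dy":0,"dz":0,"ax":0,"ay":0,"az":-7},{"dx":0,"dy":0,"dz":0,"ax":0,"ay":0,"az":-7},{"dx":0,"dy":0,"dz":0,"ax":0,"ay":0,"az":-7},{"dx":0,"dy":0,"dz":0,"ax":0,"ay":0,"az":-7},{"dx":0,"dy":0,"dz":0,"ax":0,"ay":0,"az":-7},{"dx":0,"dy":0,"dz":0,"ax":0,"ay":0,"az":-7},{"dx":0,"dy":0,"dz":0,"ax":0,"ay":0,"az":-7},{"dx":0,"dy":0,"dz":0,"ax":0,"ay":0,"az":-7},{"dx":0,"dy":0,"dz":0,"ax":0,"ay":0,"az":-7}]' 0.6
python3 -m jog '[{"dx":0,"dy":0,"dz":0,"ax":0,"ay":0,"az":-7},{"dx":0,"dy":0,"dz":0,"ax":0,"ay":0,"az":-6},{"dx":0,"dy":0,"dz":0,"ax":0,"ay":0,"az":0}]'
python3 - <<'E'
from n import *
a=Cam("scene");b=Cam("top")
a.img=cv2.imread("pics/raw_scene4.png"); b.img=cv2.imread("pics/raw_top4.png")
def ang(c,p,q,z):
    d=c.plane(*q,z)-c.plane(*p,z); return np.degrees(np.arctan2(d[1],d[0]))%180
f=lambda x,y:(142+(x-396+.5)/6-.5,246+(y-300+.5)/6-.5)
print("organiser rear/front edges",ang(b,f(452,322),f(765,377),.036),ang(b,f(415,530),f(722,583),.036))
cs=[b.plane(*f(*p),.036)[:2] for p in((452,322),(765,377),(722,583),(415,530))];print("org",np.array(cs),np.mean(cs,0))
print("scene top stripe");
for t in (200,206,212): 
    r=rects(a,(275,122,30,22),lambda im:(im.min(2)>t),.098,3)
    for q in r: print("   tri",tri(a,q,b,(166.83,286.2)))
print("foot top plane .04:",b.plane(172.4,274.5,.04))
E
python3 plan.py 0.3455 0.3023 0.33 -9
```

```text
time: 13.02
tool_pos: [0.4502, -0.0007, 0.383]
tcp_rot: [-2.601, -1.759, 0.004]
wrist_force: [-0.8, 0.1, 0.2]
width: 0.601
grip_force: 0.0
time: 13.27
tool_pos: [0.4502, -0.0007, 0.3831]
tcp_rot: [-2.388, -2.038, 0.004]
wrist_force: [-0.2, 0.6, -0.3]
width: 0.598
grip_force: 0.0
organiser rear/front edges 81.09336269626371 81.32840570196896
org [[0.4477 0.3657]
 [0.4238 0.2134]
 [0.3249 0.231 ]
 [0.3476 0.3795]] [0.386  0.2974]
scene top stripe
foot top plane .04: [0.3761 0.2998 0.04  ]
az -0.4 -> q6 0.10 | shift after turn: [ 282.9 -150.9   53.8]
az 179.6 -> q6 3.24 | shift after turn: [-282.9  151.1   53.3]
t 13.37 cur yang -9.4 shift now [ 281.9 -152.7   53.8] world [-104.9  303.   -53.5] tilt [-0.13  0.01] F [ 0.1  0.1 -1. ] w 0.599 q [-0.06 -0.16  2.09  0.    1.22  0.11]
```

The foot and pocket positions disagree for an upright holder, so it may be leaning. I'll triangulate the corners of the pocket's back face, as read from the last crop.

```bash
python3 - <<'E'
from n import *
a=Cam("scene");b=Cam("top")
A=lambda x,y:((x+.5)/8-.5+275,(y+.5)/8-.5+122); B=lambda x,y:((x-400+.5)/8-.5+150,(y+.5)/8-.5+262)
P={}
for n,s,t in (("top-y",(70,108),(632,192)),("top+y",(185,58),(458,166)),("bot-y",(95,205),(650,150)),("bot+y",(200,152),(495,127)),("foot rear -y",(225,187),(658,92)),("foot rear +y",None,None)):
    if s: P[n],e=tri(a,A(*s),b,B(*t)); print(n,P[n],round(e,4))
up=(P["top-y"]+P["top+y"]-P["bot-y"]-P["bot+y"])/2; print("up",up,np.linalg.norm(up)); y=P["top+y"]-P["top-y"]; print("y",y,np.linalg.norm(y))
C=sum(P[k] for k in ("top-y","top+y","bot-y","bot+y"))/4; y/=np.linalg.norm(y); up/=np.linalg.norm(up); x=np.cross(y,up); print("x",x,"centre of pocket",C-.005*x,"origin",C-.005*x-.039*up)
E
```

```text
top-y [0.3476 0.2706 0.094 ] 0.0001
top+y [0.3558 0.3329 0.0896] 0.0008
bot-y [0.3604 0.2731 0.0501] 0.0
bot+y [0.3684 0.3298 0.0496] 0.0012
foot rear -y [0.3965 0.2804 0.0719] 0.0201
up [-0.0126  0.0003  0.0419] 0.04379013840371077
y [ 0.0082  0.0623 -0.0044] 0.06302701349171967
x [ 0.9475 -0.1044  0.286 ] centre of pocket [0.3533 0.3021 0.0694] origin [0.3646 0.3019 0.0321]
```

The holder leans about 16.7° towards -x in its slot: pocket centre (0.353, 0.302, 0.069), height consistent in both views. I'll tilt the tool to match before gripping.

```bash
cat > plan3.py <<'E'
# plan3.py x y z(of grasp point) back(mm) : shift in present tool axes that brings the grasp point there, standing back
from h import *; import sys
x,y,z,back=map(float,sys.argv[1:5]); s=bot.read_state(); R=Ro.from_rotvec(s["tcp_rot"]).as_matrix()
p=s["tool_pos"]+R[:,2]*(bot.hold_point_z+back/1000); d=(np.array([x,y,z])-p)*1000
print("t %.2f"%s["time"],"shift",(R.T@d).round(1),"grasp pt",(s["tool_pos"]+R[:,2]*bot.hold_point_z).round(4),"tool z",R[:,2].round(3),"tool y",R[:,1].round(3),"q",np.round(s["q"],2),"F",np.round(s["wrist_force"],1),"w %.3f g %.1f"%(s["width"],s["grip_force"]))
E
python3 -m jog '[{"dx":0,"dy":0,"dz":0,"ax":-5.6,"ay":0,"az":0},{"dx":0,"dy":0,"dz":0,"ax":-5.6,"ay":0,"az":0},{"dx":0,"dy":0,"dz":0,"ax":-5.6,"ay":0,"az":0},{"dx":0,"dy":0,"dz":0,"ax":0,"ay":0,"az":0},{"dx":0,"dy":0,"dz":0,"ax":0,"ay":0,"az":0}]' 0.45
python3 plan3.py 0.3533 0.3021 0.0694 70
```

```text
time: 13.88
tool_pos: [0.45, -0.0007, 0.3845]
tcp_rot: [2.215, 1.883, 0.276]
wrist_force: [0.1, -0.5, 0.5]
width: 0.451
grip_force: 0.0
t 13.88 shift [ 283.2 -228.4   35.9] grasp pt [ 0.4938 -0.0078  0.2363] tool z [ 0.283 -0.046 -0.958] tool y [ 0.946 -0.154  0.287] q [-0.04 -0.26  2.18 -0.04  0.93  0.14] F [ 0.1 -0.5  0.5] w 0.451 g 0.0
```

```bash
python3 -m jog '[{"dx":28.3,"dy":-22.8,"dz":3.6,"ax":0,"ay":0,"az":0},{"dx":28.3,"dy":-22.8,"dz":3.6,"ax":0,"ay":0,"az":0},{"dx":28.3,"dy":-22.8,"dz":3.6,"ax":0,"ay":0,"az":0},{"dx":28.3,"dy":-22.8,"dz":3.6,"ax":0,"ay":0,"az":0},{"dx":28.3,"dy":-22.8,"dz":3.6,"ax":0,"ay":0,"az":0},{"dx":28.3,"dy":-22.8,"dz":3.6,"ax":0,"ay":0,"az":0},{"dx":28.3,"dy":-22.8,"dz":3.6,"ax":0,"ay":0,"az":0},{"dx":28.3,"dy":-22.8,"dz":3.6,"ax":0,"ay":0,"az":0},{"dx":28.3,"dy":-22.8,"dz":3.6,"ax":0,"ay":0,"az":0},{"dx":28.3,"dy":-22.8,"dz":3.6,"ax":0,"ay":0,"az":0},{"dx":0,"dy":0,"dz":0,"ax":0,"ay":0,"az":0},{"dx":0,"dy":0,"dz":0,"ax":0,"ay":0,"az":0}]'
python3 plan3.py 0.3533 0.3021 0.0694 0
```

```text
time: 14.88
tool_pos: [0.2901, 0.3133, 0.2836]
tcp_rot: [2.209, 1.887, 0.273]
wrist_force: [-0.1, -0.1, -0.3]
width: 0.453
grip_force: 0.0
t 14.88 shift [-0.3 -0.  69. ] grasp pt [0.3338 0.3058 0.1355] tool z [ 0.283 -0.048 -0.958] tool y [ 0.946 -0.149  0.287] q [ 0.87 -0.15  2.29 -0.33  0.87  1.22] F [-0.1 -0.1 -0.3] w 0.453 g 0.0
```

```bash
python3 -m jog '[{"dx":0,"dy":0,"dz":20,"ax":0,"ay":0,"az":0},{"dx":0,"dy":0,"dz":20,"ax":0,"ay":0,"az":0},{"dx":0,"dy":0,"dz":15,"ax":0,"ay":0,"az":0},{"dx":0,"dy":0,"dz":10,"ax":0,"ay":0,"az":0},{"dx":0,"dy":0,"dz":4,"ax":0,"ay":0,"az":0},{"dx":0,"dy":0,"dz":0,"ax":0,"ay":0,"az":0},{"dx":0,"dy":0,"dz":0,"ax":0,"ay":0,"az":0}]'
python3 plan3.py 0.3533 0.3021 0.0694 0
python3 -m jog '[{"dx":0,"dy":0,"dz":0,"ax":0,"ay":0,"az":0},{"dx":0,"dy":0,"dz":0,"ax":0,"ay":0,"az":0},{"dx":0,"dy":0,"dz":0,"ax":0,"ay":0,"az":0},{"dx":0,"dy":0,"dz":0,"ax":0,"ay":0,"az":0},{"dx":0,"dy":0,"dz":0,"ax":0,"ay":0,"az":0},{"dx":0,"dy":0,"dz":0,"ax":0,"ay":0,"az":0}]' 0 60
python3 plan3.py 0.3533 0.3021 0.0694 0
```

```text
time: 15.47
tool_pos: [0.3112, 0.3084, 0.2188]
tcp_rot: [2.214, 1.881, 0.278]
wrist_force: [0.9, 0.4, -0.3]
width: 0.451
grip_force: 0.0
t 15.47 shift [ 0.6 -2.5  0.6] grasp pt [0.3554 0.3011 0.0707] tool z [ 0.285 -0.047 -0.957] tool y [ 0.945 -0.155  0.289] q [ 0.82 -0.02  2.32 -0.38  0.71  1.25] F [ 0.9  0.4 -0.3] w 0.451 g 0.0
time: 15.97
tool_pos: [0.3109, 0.309, 0.2192]
tcp_rot: [2.212, 1.883, 0.28]
wrist_force: [-1.0, -0.5, 6.5]
width: 0.109
grip_force: 59.3
t 15.97 shift [-0.2 -2.3  1.1] grasp pt [0.3552 0.302  0.0711] tool z [ 0.287 -0.045 -0.957] tool y [ 0.945 -0.153  0.29 ] q [ 0.82 -0.02  2.32 -0.38  0.71  1.25] F [-1.  -0.5  6.5] w 0.109 g 59.3
```

Gripped, at 0.109 opening or about 9.3 mm. I'll lift it straight up, then turn the tool upright.

```bash
python3 -m jog '[{"dx":0,"dy":0,"dz":0,"ax":0,"ay":0,"az":0},{"dx":0,"dy":0,"dz":0,"ax":0,"ay":0,"az":0},{"dx":0,"dy":3,"dz":-10,"ax":0,"ay":0,"az":0},{"dx":0,"dy":6,"dz":-20,"ax":0,"ay":0,"az":0},{"dx":0,"dy":9,"dz":-30,"ax":0,"ay":0,"az":0},{"dx":0,"dy":9,"dz":-30,"ax":0,"ay":0,"az":0},{"dx":0,"dy":9,"dz":-30,"ax":0,"ay":0,"az":0},{"dx":0,"dy":9,"dz":-30,"ax":0,"ay":0,"az":0},{"dx":0,"dy":0,"dz":0,"ax":0,"ay":0,"az":0}]' 0 100
python3 -m jog '[{"dx":0,"dy":0,"dz":0,"ax":5.6,"ay":0,"az":0},{"dx":0,"dy":0,"dz":0,"ax":5.6,"ay":0,"az":0},{"dx":0,"dy":0,"dz":0,"ax":5.6,"ay":0,"az":0},{"dx":0,"dy":0,"dz":0,"ax":0,"ay":0,"az":0}]'
python3 plan.py 0.5695 -0.1183 0.36 -3.4
```

```text
time: 16.72
tool_pos: [0.3117, 0.3104, 0.3828]
tcp_rot: [2.213, 1.882, 0.297]
wrist_force: [0.5, 0.9, 0.0]
width: 0.101
grip_force: 97.6
time: 17.05
tool_pos: [0.3107, 0.3085, 0.3749]
tcp_rot: [-2.392, -2.032, 0.003]
wrist_force: [1.4, -0.4, -1.0]
width: 0.101
grip_force: 97.7
az -5.9 -> q6 0.78 | shift after turn: [-410.7  283.7   13.7]
az 174.1 -> q6 3.92 | shift after turn: [ 410.7 -283.6   16.1]
t 17.05 cur yang -9.3 shift now [-379.4  324.4   13.6] world [ 258.8 -426.8  -14.9] tilt [-0.21  0.05] F [ 1.4 -0.4 -1. ] w 0.101 q [ 0.72 -0.18  2.12  0.    1.2   0.88]
```

```bash
python3 -m jog '[{"dx":-27.1,"dy":23.2,"dz":0,"ax":0,"ay":0,"az":0},{"dx":-27.1,"dy":23.2,"dz":0,"ax":0,"ay":0,"az":0},{"dx":-27.1,"dy":23.2,"dz":0,"ax":0,"ay":0,"az":0},{"dx":-27.1,"dy":23.2,"dz":0,"ax":0,"ay":0,"az":0},{"dx":-27.1,"dy":23.2,"dz":0,"ax":0,"ay":0,"az":0},{"dx":-27.1,"dy":23.2,"dz":0,"ax":0,"ay":0,"az":0},{"dx":-27.1,"dy":23.2,"dz":0,"ax":0,"ay":0,"az":0},{"dx":-27.1,"dy":23.2,"dz":0,"ax":0,"ay":0,"az":0},{"dx":-27.1,"dy":23.2,"dz":0,"ax":0,"ay":0,"az":0},{"dx":-27.1,"dy":23.2,"dz":0,"ax":0,"ay":0,"az":0},{"dx":-27.1,"dy":23.2,"dz":0,"ax":0,"ay":0,"az":0},{"dx":-27.1,"dy":23.2,"dz":0,"ax":0,"ay":0,"az":0},{"dx":-27.1,"dy":23.2,"dz":0,"ax":0,"ay":0,"az":0},{"dx":-27.1,"dy":23.2,"dz":0,"ax":0,"ay":0,"az":0},{"dx":0,"dy":0,"dz":0,"ax":0,"ay":0,"az":-5.9},{"dx":0,"dy":0,"dz":0,"ax":0,"ay":0,"az":0},{"dx":0,"dy":0,"dz":0,"ax":0,"ay":0,"az":0}]'
python3 plan.py 0.5695 -0.1183 0.36 -3.4
python3 - <<'E'
from n import *
a=Cam("scene");b=Cam("top")
for n,c in (("raw_scene5",a),("raw_top5",b)): cv2.imwrite(f"pics/{n}.png",c.img)
s=bot.read_state();p=s["tool_pos"]; print(p)
u,v=a.pix(p-[0,0,.155]).astype(int); u2,v2=b.pix(p-[0,0,.155]).astype(int); print(u,v,u2,v2)
cv2.imwrite("pics/h1.png",np.hstack([crop(a.img,u-28,v-28,56,56,7),crop(b.img,u2-28,v2-28,56,56,7)]))
E
```

```text
time: 18.47
tool_pos: [0.5698, -0.1178, 0.3742]
tcp_rot: [-2.288, -2.153, 0.002]
wrist_force: [-0.4, 0.1, -0.0]
width: 0.103
grip_force: 97.7
az -0.1 -> q6 -0.19 | shift after turn: [-0.5 -0.3 14.2]
az 179.9 -> q6 2.95 | shift after turn: [ 0.5  0.3 14.2]
t 18.47 cur yang -3.5 shift now [-0.5 -0.3 14.2] world [ -0.3  -0.5 -14.2] tilt [-0.06 -0.04] F [-0.4  0.1 -0. ] w 0.103 q [-0.25  0.11  1.84 -0.    1.19 -0.19]
[ 0.5696 -0.1169  0.3745]
246 203 321 203
```

View pics/h1.png

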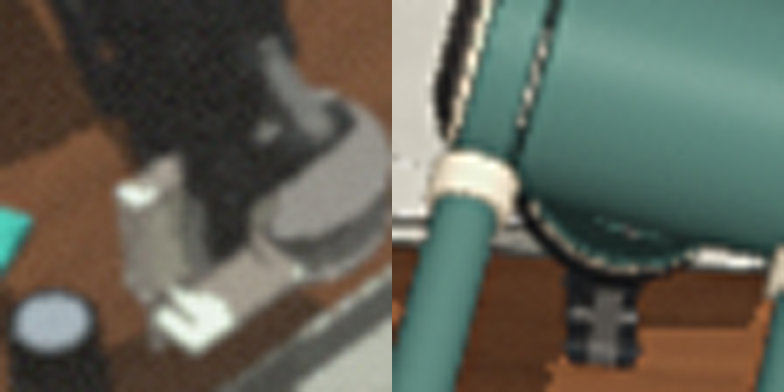

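The scene panel shows the holder upright in the gripper, foot to the back: pocket edge at (120,190)-(127,282), foot corners at (195,353) and (300,268), tongue at (157,350). I'll compare these corners with where they should be.

```bash
python3 - <<'E'
from n import *
a=Cam("scene")
p=np.array([.5697,-.1175,.3743]); Rz=Ro.from_euler('z',-3.4,degrees=True).as_matrix()
o=p-[0,0,.194]
J=lambda d:(a.pix(o+Rz@d)-a.pix(o))
for n,L,c in (("pocket top",(-5,-30,62),(117,190)),("pocket bot",(-5,-30,16),(127,282)),("foot -y",(22,-25,0),(195,353)),("foot +y",(22,25,0),(300,268)),("tongue",(0,-25,-14),(157,350))):
    m=np.array([218+(c[0]+.5)/7-.5,175+(c[1]+.5)/7-.5]); q=a.pix(o+Rz@(np.array(L)/1000))
    r=m-q; Jy=J(np.array([0,.001,0])); Jz=J(np.array([0,0,.001]))
    print(n,"meas",m,"pred",q,"diff",r, "as dy,dz mm",np.linalg.solve(np.c_[Jy,Jz],r))
g=cv2.resize(a.img[175:231,218:274],None,fx=7,fy=7,interpolation=cv2.INTER_CUBIC)
m=(g.min(2)>150).astype(np.uint8)
for q in cv2.findContours(m,0,2)[0]:
    if cv2.contourArea(q)>150: print(cv2.contourArea(q),cv2.approxPolyDP(q,5,True)[:,0].tolist())
E
```

```text
pocket top meas [234.2857 201.7143] pred [234.2027 201.9087] diff [ 0.083  -0.1944] as dy,dz mm [0.292  0.4554]
pocket bot meas [235.7143 214.8571] pred [235.5307 215.9644] diff [ 0.1836 -1.1073] as dy,dz mm [0.7803 3.2537]
foot -y meas [245.4286 225.    ] pred [245.2831 225.6587] diff [ 0.1454 -0.6587] as dy,dz mm [0.5747 1.8528]
foot +y meas [260.4286 212.8571] pred [260.9866 214.6253] diff [-0.558  -1.7681] as dy,dz mm [-1.3517  7.1376]
tongue meas [240.     224.5714] pred [239.3391 224.6359] diff [ 0.6609 -0.0645] as dy,dz mm [ 2.0299 -1.2941]
3267.0 [[391, 324], [318, 372], [303, 391], [391, 391]]
1943.0 [[80, 311], [58, 300], [33, 304], [23, 331], [45, 343], [68, 339], [79, 329]]
2950.0 [[158, 310], [159, 320], [194, 346], [236, 318], [227, 299], [207, 289], [174, 288], [178, 304]]
183.0 [[292, 262], [288, 272], [301, 275], [303, 266]]
801.0 [[122, 184], [133, 204], [158, 208], [156, 184]]
```

```bash
python3 -m jog '[{"dx":0.5,"dy":-0.8,"dz":20,"ax":0,"ay":0,"az":0},{"dx":0,"dy":0,"dz":15,"ax":0,"ay":0,"az":0},{"dx":0,"dy":0,"dz":10,"ax":0,"ay":0,"az":0},{"dx":0,"dy":0,"dz":3,"ax":0,"ay":0,"az":0},{"dx":0,"dy":0,"dz":0,"ax":0,"ay":0,"az":0},{"dx":0,"dy":0,"dz":0,"ax":0,"ay":0,"az":0},{"dx":0,"dy":0,"dz":0,"ax":0,"ay":0,"az":0}]'
python3 plan.py 0.5685 -0.1187 0.322 -3.4|tail -1;python3 plan.py 0.5685 -0.1187 0.322 -3.4|tail -1
```

```text
time: 19.2
tool_pos: [0.5698, -0.1173, 0.328]
tcp_rot: [2.284, 2.155, 0.002]
wrist_force: [-0.6, -0.5, -0.8]
width: 0.101
grip_force: 97.7
t 19.20 cur yang -3.3 shift now [-1.5 -1.3  6. ] world [-1.3 -1.4 -6. ] tilt [ 0.11 -0.03] F [-0.6 -0.5 -0.8] w 0.101 q [-0.25  0.15  1.89 -0.    1.1  -0.19]
t 19.20 cur yang -3.3 shift now [-1.5 -1.3  6. ] world [-1.3 -1.4 -6. ] tilt [ 0.11 -0.03] F [-0.6 -0.5 -0.8] w 0.101 q [-0.25  0.15  1.89 -0.    1.1  -0.19]
```

```bash
python3 -m jog '[{"dx":-1.5,"dy":-1.3,"dz":0,"ax":0,"ay":0,"az":0},{"dx":0,"dy":0,"dz":5,"ax":0,"ay":0,"az":0},{"dx":0,"dy":0,"dz":0,"ax":0,"ay":0,"az":0},{"dx":0,"dy":0,"dz":0,"ax":0,"ay":0,"az":0}]'
python3 -m jog '[{"dx":0,"dy":0,"dz":3,"ax":0,"ay":0,"az":0},{"dx":0,"dy":0,"dz":3,"ax":0,"ay":0,"az":0},{"dx":0,"dy":0,"dz":0,"ax":0,"ay":0,"az":0}]'
python3 -m jog '[{"dx":0,"dy":0,"dz":3,"ax":0,"ay":0,"az":0},{"dx":0,"dy":0,"dz":0,"ax":0,"ay":0,"az":0}]'
python3 plan.py 0.5685 -0.1187 0.306 -3.4|tail -1
```

```text
time: 19.53
tool_pos: [0.5678, -0.1188, 0.3216]
tcp_rot: [-2.285, -2.156, 0.001]
wrist_force: [0.0, 0.5, -0.2]
width: 0.106
grip_force: 97.7
time: 19.78
tool_pos: [0.5677, -0.1187, 0.3149]
tcp_rot: [-2.284, -2.155, 0.001]
wrist_force: [-0.1, -0.1, -0.9]
width: 0.104
grip_force: 97.7
time: 19.95
tool_pos: [0.5678, -0.1187, 0.3122]
tcp_rot: [-2.284, -2.156, 0.001]
wrist_force: [0.1, 1.1, -0.4]
width: 0.106
grip_force: 97.7
t 19.95 cur yang -3.3 shift now [0.  0.7 6.2] world [ 0.7  0.  -6.2] tilt [-0.06  0.02] F [ 0.1  1.1 -0.4] w 0.106 q [-0.25  0.16  1.91  0.    1.08 -0.19]
```

```bash
python3 -m jog '[{"dx":0,"dy":0,"dz":3,"ax":0,"ay":0,"az":0},{"dx":0,"dy":0,"dz":0,"ax":0,"ay":0,"az":0}]'
python3 -m jog '[{"dx":0,"dy":0,"dz":3,"ax":0,"ay":0,"az":0},{"dx":0,"dy":0,"dz":0,"ax":0,"ay":0,"az":0}]'
python3 -m jog '[{"dx":0,"dy":0,"dz":3,"ax":0,"ay":0,"az":0},{"dx":0,"dy":0,"dz":0,"ax":0,"ay":0,"az":0}]'
python3 -m jog '[{"dx":0,"dy":0,"dz":3,"ax":0,"ay":0,"az":0},{"dx":0,"dy":0,"dz":0,"ax":0,"ay":0,"az":0}]'
```

```text
time: 20.12
tool_pos: [0.5678, -0.1187, 0.3093]
tcp_rot: [-2.284, -2.156, 0.001]
wrist_force: [-1.1, 0.7, -0.2]
width: 0.108
grip_force: 97.7
time: 20.28
tool_pos: [0.5678, -0.1187, 0.3063]
tcp_rot: [-2.284, -2.156, 0.001]
wrist_force: [0.5, 0.5, -0.7]
width: 0.104
grip_force: 97.7
time: 20.45
tool_pos: [0.5678, -0.1187, 0.3033]
tcp_rot: [-2.284, -2.156, 0.001]
wrist_force: [0.3, -0.1, -1.0]
width: 0.105
grip_force: 97.7
time: 20.62
tool_pos: [0.5678, -0.1187, 0.3003]
tcp_rot: [-2.284, -2.156, 0.001]
wrist_force: [-0.3, 0.6, -0.7]
width: 0.103
grip_force: 97.7
```

The tongue is in the channel with no contact force. Before seating it I'll feel both channel walls to centre it.

```bash
python3 -m jog '[{"dx":0,"dy":1,"dz":0,"ax":0,"ay":0,"az":0},{"dx":0,"dy":0,"dz":0,"ax":0,"ay":0,"az":0}]'|sed -n '2p;4p'
python3 -m jog '[{"dx":0,"dy":1,"dz":0,"ax":0,"ay":0,"az":0},{"dx":0,"dy":0,"dz":0,"ax":0,"ay":0,"az":0}]'|sed -n '2p;4p'
python3 -m jog '[{"dx":0,"dy":-3,"dz":0,"ax":0,"ay":0,"az":0},{"dx":0,"dy":0,"dz":0,"ax":0,"ay":0,"az":0}]'|sed -n '2p;4p'
python3 -m jog '[{"dx":0,"dy":-1,"dz":0,"ax":0,"ay":0,"az":0},{"dx":0,"dy":0,"dz":0,"ax":0,"ay":0,"az":0}]'|sed -n '2p;4p'
```

```text
tool_pos: [0.5691, -0.1188, 0.3009]
wrist_force: [-0.2, -0.6, -0.1]
tool_pos: [0.5702, -0.1189, 0.3011]
wrist_force: [0.3, -0.4, 0.1]
tool_pos: [0.5669, -0.1187, 0.3011]
wrist_force: [-0.1, -0.4, -0.9]
tool_pos: [0.5664, -0.1187, 0.3012]
wrist_force: [3.0, 0.7, -1.7]
```

```bash
python3 -m jog '[{"dx":0,"dy":2.6,"dz":0,"ax":0,"ay":0,"az":0},{"dx":0,"dy":0,"dz":0,"ax":0,"ay":0,"az":0},{"dx":0,"dy":0,"dz":3,"ax":0,"ay":0,"az":0},{"dx":0,"dy":0,"dz":0,"ax":0,"ay":0,"az":0}]'|sed -n '2p;4p'
python3 -m jog '[{"dx":0,"dy":0,"dz":3,"ax":0,"ay":0,"az":0},{"dx":0,"dy":0,"dz":0,"ax":0,"ay":0,"az":0}]'|sed -n '2p;4p'
python3 -m jog '[{"dx":0,"dy":0,"dz":2,"ax":0,"ay":0,"az":0},{"dx":0,"dy":0,"dz":0,"ax":0,"ay":0,"az":0}]'|sed -n '2p;4p'
python3 plan.py 0.5685 -0.1187 0.292 -3.4|tail -1
```

```text
tool_pos: [0.5681, -0.1187, 0.2971]
wrist_force: [-0.0, 0.5, -1.0]
tool_pos: [0.5682, -0.1187, 0.294]
wrist_force: [-0.8, -0.4, -0.2]
tool_pos: [0.5686, -0.1188, 0.2937]
wrist_force: [-0.6, 1.5, 4.2]
t 21.95 cur yang -3.3 shift now [ 0.  -0.1  1.7] world [-0.1  0.1 -1.7] tilt [-0.01  0.  ] F [-0.6  1.5  4.2] w 0.099 q [-0.25  0.18  1.92  0.    1.04 -0.19]
```

Contact at the expected height. Now pressing down in steps.

```bash
python3 -m jog '[{"dx":0,"dy":0,"dz":2,"ax":0,"ay":0,"az":0},{"dx":0,"dy":0,"dz":2,"ax":0,"ay":0,"az":0},{"dx":0,"dy":0,"dz":0,"ax":0,"ay":0,"az":0}]' 0 115
python3 -m jog '[{"dx":0,"dy":0,"dz":2,"ax":0,"ay":0,"az":0},{"dx":0,"dy":0,"dz":2,"ax":0,"ay":0,"az":0},{"dx":0,"dy":0,"dz":0,"ax":0,"ay":0,"az":0}]'
python3 - <<'E'
from n import *
a=Cam("scene")
s=bot.read_state();p=s["tool_pos"];o=np.array([p[0],p[1],.1]);Rz=Ro.from_euler('z',-3.4,degrees=True).as_matrix()
for L in ((22,-25,4),(22,25,4),(22,-25,0),(-5,-30,62),(-5,-30,16)): print(L,a.pix(o+Rz@(np.array(L)/1000)).round(2))
x,y=215,190;g=cv2.resize(a.img[y:y+70,x:x+60],None,fx=7,fy=7,interpolation=cv2.INTER_CUBIC)
for t in (150,175):
  for q in cv2.findContours((g.min(2)>t).astype(np.uint8),0,2)[0]:
    if cv2.contourArea(q)>200: print(t,((cv2.approxPolyDP(q,6,True)[:,0]+.5)/7-.5+[x,y]).round(1).tolist())
E
```

```text
time: 22.2
tool_pos: [0.5687, -0.1187, 0.2937]
tcp_rot: [2.284, 2.156, -0.0]
wrist_force: [-11.7, 3.1, 24.7]
width: 0.1
grip_force: 114.2
time: 22.45
tool_pos: [0.5688, -0.1187, 0.2937]
tcp_rot: [2.284, 2.156, 0.0]
wrist_force: [-21.4, 5.8, 45.6]
width: 0.102
grip_force: 117.3
(22, -25, 4) [246.12 246.47]
(22, 25, 4) [260.97 235.54]
(22, -25, 0) [246.2 247.5]
(-5, -30, 62) [235.8  225.91]
(-5, -30, 16) [237.   238.38]
150 [[241.7, 225.0], [237.0, 225.0], [236.4, 226.1], [239.7, 228.1]]
150 [[274.4, 219.9], [262.7, 228.0], [259.9, 232.4], [259.4, 235.9], [263.1, 236.9], [264.1, 238.9], [267.0, 240.0], [266.7, 242.4], [263.4, 245.7], [260.0, 246.9], [251.9, 243.4], [252.3, 241.7], [249.9, 239.1], [244.0, 238.1], [241.3, 241.9], [241.6, 243.4], [222.4, 257.0], [222.7, 259.4], [263.3, 259.4], [265.1, 257.0], [267.9, 256.3], [270.1, 253.1], [274.4, 250.6]]
150 [[228.7, 218.6], [222.4, 218.0], [221.0, 221.7], [223.3, 223.3], [227.4, 222.9], [229.1, 220.7]]
175 [[241.7, 241.7], [245.7, 245.9], [251.9, 242.3], [249.4, 239.4], [244.0, 238.6], [244.3, 240.7]]
175 [[236.7, 225.9], [238.6, 227.9], [241.6, 226.0]]
```

```bash
python3 -m jog '[{"dx":0,"dy":-1,"dz":-0.8,"ax":0,"ay":0,"az":0},{"dx":0,"dy":0,"dz":0,"ax":0,"ay":0,"az":0},{"dx":0,"dy":0,"dz":0,"ax":0,"ay":0,"az":0},{"dx":0,"dy":0,"dz":0,"ax":0,"ay":0,"az":0}]'
python3 -m jog '[{"dx":0,"dy":0,"dz":0,"ax":0,"ay":0,"az":0},{"dx":0,"dy":0,"dz":0,"ax":0,"ay":0,"az":0},{"dx":0,"dy":0,"dz":0,"ax":0,"ay":0,"az":0},{"dx":0,"dy":0,"dz":0,"ax":0,"ay":0,"az":0},{"dx":0,"dy":0,"dz":0,"ax":0,"ay":0,"az":0},{"dx":0,"dy":0,"dz":0,"ax":0,"ay":0,"az":0}]'
python3 - <<'E'
from n import *
a=Cam("scene");r=cv2.imread("pics/raw_scene4.png")
for n,(x,y,w,h) in (("bin",(125,205,75,75)),):
    g=a.img[y:y+h,x:x+w].min(2); print(n,(g>150).sum())
# unrelated things unchanged: difference away from arm
d=cv2.absdiff(a.img,cv2.imread("pics/raw_scene0.png")).max(2)>40
k,l,st,_=cv2.connectedComponentsWithStats(d.astype(np.uint8)); print([s.tolist() for s in st[1:] if s[4]>25])
E
```

```text
time: 22.83
tool_pos: [0.5683, -0.1187, 0.2936]
tcp_rot: [2.283, 2.155, 0.003]
wrist_force: [-16.9, 4.0, 38.8]
width: 0.1
grip_force: 116.3
time: 23.33
tool_pos: [0.5683, -0.1187, 0.2937]
tcp_rot: [2.283, 2.155, 0.003]
wrist_force: [-15.8, 4.3, 39.5]
width: 0.099
grip_force: 116.3
bin 131
[[118, 0, 56, 69, 1712], [158, 0, 12, 17, 128], [170, 0, 66, 64, 1833], [166, 20, 10, 23, 77], [136, 50, 141, 187, 9354], [103, 60, 35, 42, 432], [185, 61, 8, 14, 32], [281, 127, 19, 20, 229], [0, 140, 139, 130, 2500], [197, 143, 14, 13, 61], [288, 144, 14, 8, 59], [152, 156, 24, 12, 141], [168, 165, 10, 6, 29], [209, 213, 10, 13, 45], [241, 226, 35, 23, 319], [223, 230, 13, 15, 80], [154, 243, 18, 14, 174], [239, 248, 14, 6, 38], [241, 252, 14, 7, 53]]
```

```bash
python3 -c "
from workcell import bot
print(bot.finish_job())"
```

```text
the job is handed in; nothing more can be done
None
```

I handed the job in: both broken pieces are in the bin, and the new holder sits in the channel at the mark, still gripped and pressed down with about 39 N (no verdict was returned).

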